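# Load the furnace carriage with firing cases

## Robot

A 7-joint arm with a two-finger parallel gripper is mounted at the origin on the work surface. World frame = base frame: x ahead of the robot, y to its left, z up, the work surface at z = 0. Lengths are in m, angles in rad, forces in N, time in s.
With the tool pointing down it reaches from about 0.425 to 0.875 m from the base axis. Payload 4.7 kg.
Tool frame: the origin (TCP) lies between the finger pads; the fingertips stand 19 mm ahead of it and the grasp point (between the pads) is the TCP (ctrl.tip_extent is the distance from the TCP to the fingertips, in m); z points along the fingers, y is the line along which they close (so a half turn about z gives the same grasp; the last joint's range is limited). The gripper opens to 87 mm and grips with 3 to 60 N. Pads are 19 mm wide; open, the fingers measure 117 mm over their backs; the gripper's body (75 mm by 190 mm) begins 51 mm behind the grasp point.
Start: joints at [1.345, 0.321, -0.07, 1.45, 0.023, 1.371, -0.057], TCP at [0.154, -0.631, 0.242] pointing down, gripper open.
Joint ranges: [-2.86, 2.86], [-0.3, 2.09], [-1.38, 1.24], [0.06, 2.45], [-1.56, 4.7], [0.09, 2.05], [-2.69, 2.69]. Speed limits (rad/s): [2.57, 2.57, 3.14, 3.14, 3.14, 3.14, 3.14].

## Interface

Orientations are given as a rotation vector (axis times angle).
In Python, from bench import ctrl gives the robot as it stands.
- The arm moves only by the shell command python3 -m crank 'ROWS' [OPENING] [FORCE]. ROWS is JSON, a list of rows, each an object of numbers: "tx", "ty", "tz": the shift along the tool's x, y, z in mm; "turn": the turn about the tool's z in units of 5 degrees (1.0 is 5 degrees). In form: [{"tx": .., "ty": .., "tz": .., "turn": ..}, ...]. A call has 1 to 5 rows; each row is the pose to reach, as a shift and turn from the pose commanded when the call began, along the tool's axes at that moment; what a row does not reach only later rows make up. A row lasts 1/8 s, in which the tool goes at most 62.5 mm and 10.7 degrees, less where a joint would pass 70% of its speed; a pose out of reach is approached as far as the arm can. A call with a gripper value outside its range is refused whole. OPENING is the finger opening in mm, from 0 to 87, set as the call begins (- or left out, the last holds). The fingers move at their own pace and stop on an object; FORCE is the grip in N (left out, the last holds). Time passes only in rows, so rows that repeat a pose let the fingers close. It gives the time, the measured TCP pose, the force, the opening and the grip force at its end, in the units of the state.
- ctrl.get_state(): the state, without advancing time (a new reading comes with each control period).
- ctrl.get_image(name): name is "scene" or "side" or "wrist"; returns (picture, depth): 480x640x3 uint8, red, green, blue; 480x640 float32, m along the optical axis (not along the pixel's ray), 0 where there is no reading.
- ctrl.camera_model(name): a dict with "intrinsics" (3x3 intrinsics, pixels), "origin" and "orientation" of the camera in the world. Camera axes: x right, y down, z forward; pixel columns grow to the right and rows downward; lengths in m; the calibration is good to about 2 mm. A picture is of the moment at which its call begins: read the wrist's pose just before it. camera_model takes no time and is no camera call; for the wrist camera it gives the pose at the moment of the call.
- ctrl.close_job(): hands the job in; it is judged then, once.
Trained networks look in the newest picture that a camera, given by its name, has taken for a name from the list of things; names that differ only in an ending like _2 or _b are one class to them, and where a whole thing is asked for, a point or a joint stands for the part that bears it (a point fixed in the world has none). Each returns a list of dicts, best first, with "confidence" (0 to 1); they miss things now and then, are a little off and sometimes report something else, mostly with a low value. They report only what shows in the picture. A call takes as long as a camera call. They do not tell look-alikes from the thing itself.
- ctrl.recognise(camera, query): "xyz" ([x, y, z] in m, in world coordinates, good to about 4 mm: the middle of the surface that is visible of it).
- ctrl.mark_of(camera, query): "xyz" ([x, y, z] in m, in world coordinates, good to about 4 mm: a listed point, or the origin of a listed thing).
The state is a dict: "time": time; "joint_positions": joint angles; "qd": joint speeds; "joint_torque": joint torques, N m; "position": TCP position; "tool_rot": TCP orientation; "ft_force": force on the tool from outside, world axes, zero at the start; "torque": the same for the moment, N m; "grip_width": opening from 0.0 (shut) to 1.0 (fully open); "grip_force": force on a finger pad.
Only numpy, scipy, OpenCV 4.12 (cv2) and the standard library are available. Lean on these libraries where they do the work, as an engineer would, in place of code of your own. Each camera call takes 0.05 s, during which the arm holds its last target. There are 200 camera calls.

## Task

Slide the empty carriage along its rail from the parking end until it clicks into the loading stop (the middle one), stack every clay firing case on its deck in one square, upright column with the long sides across the rail, and set the cover on top. Then push the loaded carriage on until it clicks into the furnace stop, with the column still square and covered, and let go. The cases and the cover are brittle and must be gripped gently, with no more than 15 N, and the sleeve, can and wrench standing about must be left alone.

Things in the scene. Friction and masses are not known exactly. Their poses are not given: they have to be found in the camera images.
- carriage (a joint): slide of the carriage along the rail, m: 0 at the parking end, grows along the rail's +y (robot's left); clicks into the loading stop at 0.150 and the furnace stop at 0.360 (each detent draws it in from about 5 mm either side and takes about 4 N to enter or leave); ends at 0.400. Starts near the parking end
- deck (a point): on the carriage: centre of the loading place, on the deck's top face, 50 mm above the table; x across the rail, y along it towards the furnace, z up. The deck plate is 96 mm across the rail, and reaches from 75 mm ahead (+y) of this point to 155 mm behind it
- handle (a point): on the carriage: centre of the top of its push handle, an upright steel block 16 mm thick (x) x 40 mm (y) x 80 mm tall, 125 mm behind (-y) the deck point; its top is 79 mm above the deck, 129 mm above the table
- load_stop (a point): on the fixed rail: where the deck point is when the carriage is in the loading stop, the middle of the rail; a yellow upright bracket on the rail's far side marks it and a small pointer on the carriage's far edge comes level with it
- furnace_stop (a point): on the fixed rail: where the deck point is when the carriage is in the furnace stop, at the left; marked by the second yellow bracket
- case1: closed clay firing case, a blue-grey box 70 (its x) x 54 (its y) x 30 mm high with a dark seam below its lid, 0.22 kg, brittle; origin at the centre of its underside, z up. Four or five of the five cases are present in a run
- case2: closed clay firing case, a blue-grey box 70 (its x) x 54 (its y) x 30 mm high with a dark seam below its lid, 0.22 kg, brittle; origin at the centre of its underside, z up. Four or five of the five cases are present in a run
- case3: closed clay firing case, a blue-grey box 70 (its x) x 54 (its y) x 30 mm high with a dark seam below its lid, 0.22 kg, brittle; origin at the centre of its underside, z up. Four or five of the five cases are present in a run
- case4: closed clay firing case, a blue-grey box 70 (its x) x 54 (its y) x 30 mm high with a dark seam below its lid, 0.22 kg, brittle; origin at the centre of its underside, z up. Four or five of the five cases are present in a run
- case5: closed clay firing case, a blue-grey box 70 (its x) x 54 (its y) x 30 mm high with a dark seam below its lid, 0.22 kg, brittle; origin at the centre of its underside, z up. Four or five of the five cases are present in a run
- cover: clay cover: slab 78 (x) x 62 (y) x 14 mm with a grip ridge on top 50 mm long (x) x 16 mm thick (y), from 14 to 46 mm above its underside; origin at the centre of the underside, z up, 0.2 kg; lies beyond the rail
- sleeve: bystander: upright clay tube 60 mm across, 95 mm tall; origin at the centre of its foot
- can: bystander: metal can 66 mm across, 100 mm tall; origin at the centre of its foot
- wrench: bystander: wrench lying on the table at the right, beyond the parking end of the rail
Not all that is in view belongs to the job. What is shaped like the case1 but brown or green is not meant.

How it is judged:
By the outcome, as a careful person would: the job done as asked, in the order asked, and still so for the second after the job is handed in, with the robot touching nothing.
Of case1, case2, case3, case4, case5 only 4 to 5 are there at a start; the rules pass over those that are not, and their reading is None.
At some moment in a run one of cover may be knocked a few centimetres aside while the robot is not near it.
It also fails if it takes over 205 s, if anything falls off the work surface, if the arm or the gripper's body presses on something with over 40 N, if the wrist force passes 120 N, or if a joint passes its speed limit or range.

## Working session

There is one attempt and no reset: what is moved stays moved. The work goes in short steps, Python scripts to look and compute and a shell command to move; the robot and the scene stay as the last step left them, time stands still between calls to the robot, and variables do not carry over. Pictures are saved under pics/ and viewed, at most 14 in all, crops included, and the job is handed in when it is done.

```bash
ls; mkdir -p pics; cat > h.py <<'E'
import numpy as np, cv2
from bench import ctrl
from scipy.spatial.transform import Rotation as R
def snap(cam,fn=None):
    m=ctrl.camera_model(cam); im,d=ctrl.get_image(cam)
    if fn: cv2.imwrite('pics/'+fn,im[:,:,::-1])
    K=np.array(m['intrinsics']);o=np.array(m['orientation'],float)
    Rm=o if o.shape==(3,3) else (R.from_rotvec(o).as_matrix() if o.size==3 else R.from_quat(o).as_matrix())
    v,u=np.mgrid[:480,:640]
    P=np.stack([(u-K[0,2])/K[0,0]*d,(v-K[1,2])/K[1,1]*d,d],-1)@Rm.T+np.array(m['origin'])
    P[d<=0]=np.nan
    return im,P,(K,Rm,np.array(m['origin']))
def pix(c,p):
    q=(np.asarray(p)-c[2])@c[1]; return (c[0]@(q/q[2]))[:2].round()
def bluegrey(im):
    hsv=cv2.cvtColor(im,cv2.COLOR_RGB2HSV); return hsv
def st():
    s=ctrl.get_state(); print('t',round(s['time'],2),'p',np.round(s['position'],4),'rv',np.round(s['tool_rot'],3),'f',np.round(s['ft_force'],1),'w',round(s['grip_width'],3),'g',s['grip_force']);return s
E
python3 - <<'E'
from h import *
s=st(); print(R.from_rotvec(s['tool_rot']).as_matrix().round(3))
for cam in ('scene','side'):
    im,P,c=snap(cam,cam+'0.png'); print(cam,c[2])
    for q in ('case1','cover','carriage','deck','handle','load_stop','furnace_stop','sleeve','can','wrench'):
        for f in ('recognise','mark_of'):
            if f=='mark_of' and q in('carriage','wrench','sleeve','can'):continue
            if f=='recognise' and q in('deck','handle','load_stop','furnace_stop'):continue
            print(q,f,[(np.round(r['xyz'],3).tolist(),round(r['confidence'],2),pix(c,r['xyz']).tolist()) for r in getattr(ctrl,f)(cam,q)])
E
```

```text
pics
t 0.0 p [ 0.1542 -0.6309  0.2405] rv [-3.117 -0.376  0.   ] f [ 0.5  0.1 -0.3] w 0.994 g 0.0
[[ 0.971  0.238 -0.001]
 [ 0.238 -0.971  0.002]
 [-0.    -0.002 -1.   ]]
scene [ 1.41590869 -0.27589178  1.01437455]
case1 recognise [([0.415, 0.148, 0.03], 0.96, [395.0, 240.0]), ([0.458, -0.01, 0.027], 0.95, [347.0, 258.0]), ([0.344, -0.285, 0.032], 0.93, [246.0, 244.0]), ([0.742, -0.438, 0.03], 0.87, [196.0, 368.0]), ([0.346, -0.419, 0.029], 0.77, [201.0, 251.0]), ([0.416, -0.132, 0.034], 0.66, [302.0, 253.0]), ([0.722, -0.296, 0.085], 0.6, [254.0, 337.0]), ([0.23, -0.309, 0.028], 0.55, [236.0, 221.0])]
case1 mark_of [([0.4, 0.153, 0.002], 0.9, [394.0, 243.0]), ([0.21, -0.309, -0.002], 0.89, [236.0, 224.0]), ([0.73, -0.436, -0.002], 0.87, [199.0, 371.0]), ([0.399, -0.129, 0.002], 0.84, [302.0, 256.0]), ([0.557, 0.003, 0.05], 0.74, [361.0, 277.0]), ([0.325, -0.285, 0.004], 0.71, [247.0, 246.0]), ([0.439, -0.002, -0.0], 0.58, [347.0, 260.0]), ([0.688, -0.06, -0.002], 0.34, [348.0, 331.0])]
cover recognise [([0.7, -0.065, 0.012], 0.82, [348.0, 332.0])]
cover mark_of [([0.688, -0.063, 0.0
[... 1335 characters left out ...]
38.0])]
cover recognise [([0.674, -0.053, 0.01], 0.89, [249.0, 238.0])]
cover mark_of [([0.688, -0.06, -0.001], 0.81, [248.0, 239.0])]
carriage recognise [([0.546, -0.176, 0.049], 0.78, [322.0, 225.0])]
deck mark_of [([0.555, -0.132, 0.05], 0.58, [306.0, 230.0])]
handle mark_of [([0.554, -0.255, 0.131], 0.78, [342.0, 184.0])]
load_stop mark_of [([0.558, 0.002, 0.05], 0.98, [262.0, 251.0]), ([0.33, -0.284, -0.002], 0.43, [419.0, 261.0])]
furnace_stop mark_of [([0.554, 0.213, 0.051], 0.88, [182.0, 291.0])]
sleeve recognise [([0.684, 0.27, 0.068], 0.85, [122.0, 269.0])]
can recognise [([0.686, -0.277, 0.065], 0.7, [311.0, 188.0])]
wrench recognise [([0.509, -0.455, 0.01], 0.77, [404.0, 207.0])]
```

View pics/scene0.png

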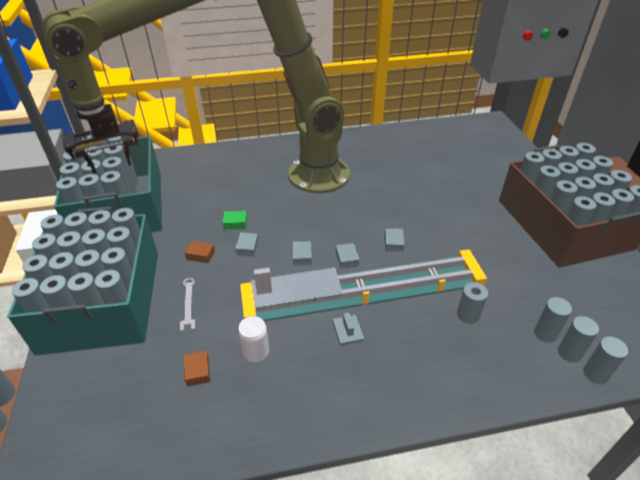

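```bash
cat > m.py <<'E'
from h import *
# segment case tops: z 24..36mm, cluster, colour and minAreaRect
def tops(cam,lo=.024,hi=.037,amin=60):
    im,P,c=snap(cam); hsv=cv2.cvtColor(im,cv2.COLOR_RGB2HSV)
    m=((P[...,2]>lo)&(P[...,2]<hi)).astype(np.uint8)
    n,l,s,ce=cv2.connectedComponentsWithStats(m)
    for i in range(1,n):
        if s[i,4]<amin: continue
        q=P[l==i]; (x,y),(a,b),t=cv2.minAreaRect((q[:,:2]*1000).astype(np.float32))
        if a<b: a,b,t=b,a,t+90
        print(cam,ce[i].round(),'xy',round(x,1),round(y,1),'size',round(a),round(b),'long ang',round((t+90)%180-90,1),'z',np.median(q[:,2]).round(4),'hsv',np.median(hsv[l==i],0),s[i,4])
if __name__=='__main__':
    tops('scene');tops('side')
E
python3 m.py
```

```text
scene [589. 136.] xy 3.7 1047.6 size 311 20 long ang -0.1 z 0.0307 hsv [100.   7.  74.] 188
scene [320. 175.] xy 40.8 -1.1 size 184 90 long ang 89.0 z 0.0308 hsv [30. 65. 78.] 209
scene [561. 237.] xy 489.9 624.5 size 417 210 long ang 43.3 z 0.0305 hsv [ 9. 78. 60.] 493
scene [234. 218.] xy 212.8 -312.6 size 70 63 long ang 83.5 z 0.03 hsv [ 67. 176. 198.] 283
scene [394. 237.] xy 401.9 148.7 size 76 54 long ang -14.9 z 0.0299 hsv [ 98.  39. 170.] 311
scene [246. 242.] xy 330.9 -284.6 size 74 55 long ang -17.2 z 0.03 hsv [ 97.  37. 174.] 325
scene [199. 249.] xy 335.1 -423.1 size 73 59 long ang 67.5 z 0.0297 hsv [ 12. 161. 162.] 348
scene [302. 251.] xy 401.3 -129.8 size 75 52 long ang -9.2 z 0.0299 hsv [ 98.  38. 172.] 328
scene [347. 253.] xy 438.7 -5.0 size 75 55 long ang -1.4 z 0.0302 hsv [ 98.  39. 171.] 349
scene [102. 328.] xy 523.6 -615.7 size 413 205 long ang -43.4 z 0.0304 hsv [ 89. 110.  66.] 526
scene [419. 273.] xy 565.2 146.7 size 399 119 long ang -87.0 z 0.0307 hsv [128.  14. 188.] 1690
scene [248. 300.] xy 557.0 -302.1 size 118 30 long ang 0.4 z 0.0303 hsv [ 26. 217. 2
[... 1697 characters left out ...]
e 416 120 long ang -86.4 z 0.0305 hsv [119.  18. 223.] 2861
side [354. 265.] xy 398.3 -129.0 size 73 58 long ang -8.9 z 0.0302 hsv [ 99.  48. 183.] 496
side [302. 281.] xy 435.1 -2.5 size 75 58 long ang -1.0 z 0.0301 hsv [ 99.  47. 182.] 568
side [128. 285.] xy 684.3 265.8 size 60 33 long ang 58.6 z 0.0305 hsv [ 99.   40.  131.5] 150
side [  7. 291.] xy 833.5 455.1 size 27 12 long ang 76.3 z 0.031 hsv [ 99.   46.  125.5] 74
side [ 32. 298.] xy 777.1 425.9 size 56 31 long ang 76.2 z 0.0309 hsv [ 99.  45. 124.] 166
side [257. 322.] xy 397.3 149.9 size 75 56 long ang -15.4 z 0.0299 hsv [ 99.  48. 183.] 727
side [465. 409.] xy -4.1 59.7 size 167 71 long ang 10.9 z 0.0305 hsv [ 32.  78. 122.] 815
```

Candidates for the cases, by scene pixel:
- Blue-grey: (394,237), (347,253), (302,251), (246,242). These fit the description.
- Brown: (199,249), (196,366). Green: (234,218). None of these are meant.

The cover with its ridge is at (348,328). The push handle is at (262,272), not the white can (253,338) or the yellow end bracket (248,300). I'll check this in one close crop.

```bash
cat > go.py <<'E'
import sys
from h import *
def go(x,y,z,yaw):
    s=ctrl.get_state(); M=R.from_rotvec(s['tool_rot']).as_matrix()
    d=M.T@(np.array([x,y,z])-s['position'])*1000
    cur=np.degrees(np.arctan2(M[1,0],M[0,0])); dy=(yaw-cur+180)%360-180
    print('to',x,y,z,yaw,': tx %.1f ty %.1f tz %.1f turn %.2f'%(*d,-dy/5),' | j7 %.2f'%s['joint_positions'][6], 'tilt z',M[:,2].round(3))
if __name__=='__main__':
    st(); a=[float(v) for v in sys.argv[1:]]
    for i in range(0,len(a),4): go(*a[i:i+4])
E
python3 - <<'E'
import cv2
i=cv2.imread('pics/scene0.png')[205:375,175:425]; cv2.imwrite('pics/crop0.png',cv2.resize(i,None,fx=3.2,fy=3.2,interpolation=cv2.INTER_CUBIC))
E
python3 go.py .555 -.256 .25 13.8
```

```text
t 1.4 p [ 0.1544 -0.6314  0.2416] rv [ 3.119  0.376 -0.   ] f [ 0.7  0.6 -0. ] w 1.003 g 0.0
to 0.555 -0.256 0.25 13.8 : tx 478.3 ty -269.5 tz -8.5 turn -0.01  | j7 -0.06 tilt z [-0. -0. -1.]
```

View pics/crop0.png

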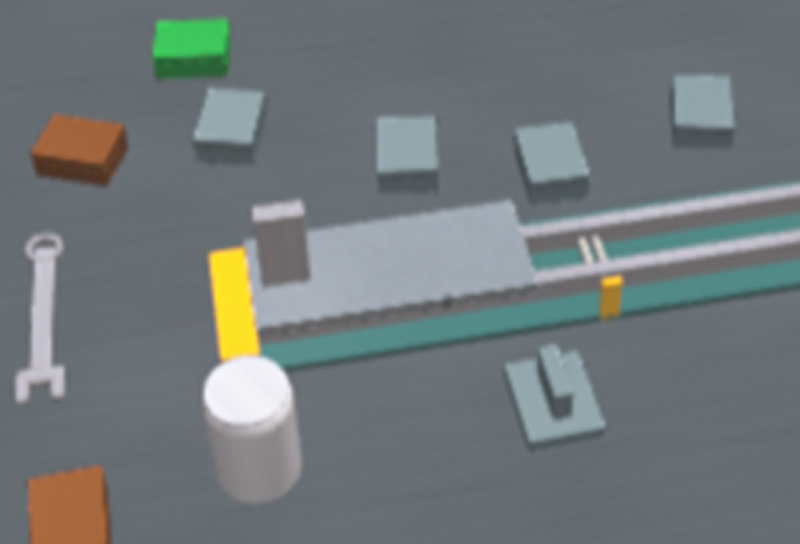

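The crop confirms four blue-grey cases, with the brown and green boxes as look-alikes. The handle is upright at the right end of the carriage, at crop (280,240). The cover's ridge is at crop (560,375). I'll move above the handle.

```bash
python3 -m crank '[{"tx":48,"ty":-27,"tz":-4},{"tx":96,"ty":-54,"tz":-8},{"tx":144,"ty":-81,"tz":-8},{"tx":192,"ty":-108,"tz":-8},{"tx":239,"ty":-135,"tz":-8}]' 87 10; python3 -m crank '[{"tx":48,"ty":-27},{"tx":96,"ty":-54},{"tx":144,"ty":-81},{"tx":192,"ty":-108},{"tx":239,"ty":-135}]'; python3 -m crank '[{"turn":-2},{"turn":-4},{"turn":-6},{"turn":-8},{"turn":-10}]';python3 -m crank '[{"turn":-2},{"turn":-4},{"turn":-5.2},{"turn":-5.2}]'; python3 - <<'E'
from h import *
s=st()
im,P,c=snap('wrist','w1.png')
m=(abs(P[...,2]-.128)<.006)&(abs(P[...,1]+.256)<.06)&(abs(P[...,0]-.555)<.05)
print(m.sum(),'handle xy',np.nanmin(P[m],0),np.nanmax(P[m],0))
for n in('scene','side'):
    im,P,c=snap(n); m=(abs(P[...,2]-.128)<.006)&(abs(P[...,1]+.256)<.06)&(abs(P[...,0]-.555)<.05); print(n,m.sum(),P[m].min(0) if m.any() else 0,P[m].max(0) if m.any() else 0)
    print([r['xyz'] for r in ctrl.mark_of(n,'handle')])
E
python3 go.py .555 -.256 .104 90
```

```text
t 1.4 p [ 0.1544 -0.6314  0.2416] rv [ 3.119  0.376 -0.   ] f [ 0.7  0.6 -0. ] w 1.003 g 0.0
t 1.45 p [ 0.1543 -0.6314  0.2416] rv [ 3.119  0.376 -0.   ] f [-0.6  0.1  0.7] w 1.002 g 0.0
to 0.555 -0.256 0.104 90.0 : tx 478.4 ty -269.5 tz 137.5 turn -15.25  | j7 -0.06 tilt z [-0. -0. -1.]$[0]: bad value
$[0]: bad value
$[0]: bad value
$[0]: bad value
Traceback (most recent call last):
ValueError: zero-size array to reduction operation fmin which has no identity
```

View pics/w1.png

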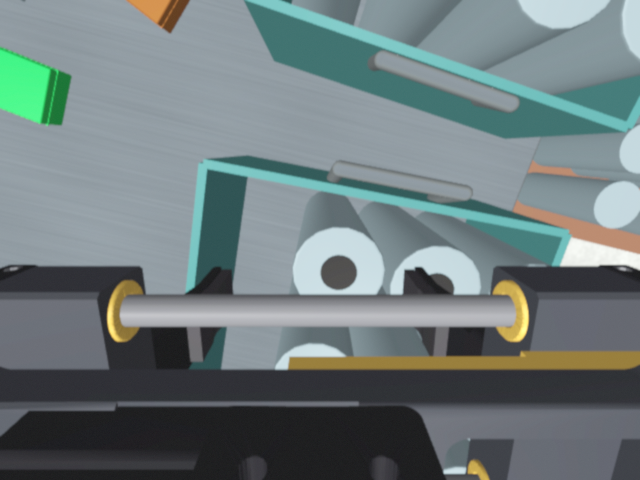

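All moves were refused because each row needs all four keys. The wrist view shows only the crates at the start pose. I'll send the rows again with every key.

```bash
python3 -m crank '[{"tx":48,"ty":-27,"tz":-4,"turn":0},{"tx":96,"ty":-54,"tz":-8,"turn":0},{"tx":144,"ty":-81,"tz":-8,"turn":0},{"tx":192,"ty":-108,"tz":-8,"turn":0},{"tx":239,"ty":-135,"tz":-8,"turn":0}]' 87 10; python3 -m crank '[{"tx":48,"ty":-27,"tz":0,"turn":0},{"tx":96,"ty":-54,"tz":0,"turn":0},{"tx":144,"ty":-81,"tz":0,"turn":0},{"tx":192,"ty":-108,"tz":0,"turn":0},{"tx":239,"ty":-135,"tz":0,"turn":0}]'; python3 -m crank '[{"tx":0,"ty":0,"tz":0,"turn":-2},{"tx":0,"ty":0,"tz":0,"turn":-4},{"tx":0,"ty":0,"tz":0,"turn":-6},{"tx":0,"ty":0,"tz":0,"turn":-8},{"tx":0,"ty":0,"tz":0,"turn":-10}]';python3 -m crank '[{"tx":0,"ty":0,"tz":0,"turn":-2},{"tx":0,"ty":0,"tz":0,"turn":-4},{"tx":0,"ty":0,"tz":0,"turn":-5.2},{"tx":0,"ty":0,"tz":0,"turn":-5.2}]'; cat > hd.py <<'E'
from h import *
ys=[];
for n in('wrist','scene','side'):
    im,P,c=snap(n); m=(abs(P[...,2]-.129)<.005)&(abs(P[...,0]-.555)<.03)&(P[...,1]>-.35)&(P[...,1]<.15)
    if n!='wrist': print(n,[np.round(r['xyz'],4).tolist() for r in ctrl.mark_of(n,'handle')[:1]],[np.round(r['xyz'],4).tolist() for r in ctrl.mark_of(n,'deck')[:1]])
    if m.any(): print(n,m.sum(),P[m].min(0),P[m].max(0))
E
python3 hd.py
python3 go.py .555 -.256 .104 90
```

```text
time: 2.08
position: [0.3557, -0.4422, 0.2498]
tool_rot: [3.118, 0.376, 0.0]
ft_force: [0.4, -1.1, 1.1]
grip_width: 0.997
grip_force: 0.0
time: 2.7
position: [0.5557, -0.2544, 0.2498]
tool_rot: [3.118, 0.375, 0.001]
ft_force: [0.1, -0.3, 0.5]
grip_width: 1.005
grip_force: 0.0
time: 3.32
position: [0.5545, -0.2556, 0.2496]
tool_rot: [2.663, 1.666, -0.0]
ft_force: [0.4, -0.4, 1.2]
grip_width: 1.001
grip_force: 0.0
time: 3.82
position: [0.5545, -0.2557, 0.2496]
tool_rot: [2.228, 2.215, 0.0]
ft_force: [0.1, 0.0, -0.7]
grip_width: 1.004
grip_force: 0.0
wrist 968 [ 0.54852739 -0.27745762  0.1241457 ] [ 0.56408803 -0.23741551  0.13070431]
scene [[0.554, -0.2594, 0.1263]] [[0.5567, -0.1353, 0.0507]]
scene 89 [ 0.54744048 -0.27625781  0.1241016 ] [ 0.56861953 -0.23721514  0.13267738]
side [[0.5558, -0.259, 0.1342]] [[0.5564, -0.1277, 0.0492]]
side 74 [ 0.54371792 -0.27677032  0.12420881] [ 0.56405587 -0.2360005   0.13188989]
t 4.17 p [ 0.5546 -0.2556  0.2496] rv [ 2.227  2.216 -0.   ] f [0.7 0.4 0.2] w 1.002 g 0.0
to 0.555 -0.256 0.104 90.0 : tx -0.4 ty 0.4 tz 145.6 turn -0.06  | j7 0.27 tilt z [ 0. -0. -1.]
```

```bash
python3 -m crank '[{"tx":0,"ty":1.5,"tz":50,"turn":0},{"tx":-1.5,"ty":1.5,"tz":100,"turn":0},{"tx":-1.5,"ty":1.5,"tz":147,"turn":0},{"tx":-1.5,"ty":1.5,"tz":147,"turn":0}]' 87 20; python3 -m crank '[{"tx":0,"ty":0,"tz":0,"turn":0},{"tx":0,"ty":0,"tz":0,"turn":0},{"tx":0,"ty":0,"tz":0,"turn":0},{"tx":0,"ty":0,"tz":0,"turn":0},{"tx":0,"ty":0,"tz":0,"turn":0}]' 5 20;  python3 -m crank '[{"tx":0,"ty":0,"tz":0,"turn":0},{"tx":0,"ty":0,"tz":0,"turn":0},{"tx":0,"ty":0,"tz":0,"turn":0}]'|head -6
```

```text
time: 4.68
position: [0.5531, -0.256, 0.0988]
tool_rot: [-2.221, -2.211, 0.004]
ft_force: [-0.7, 0.0, -0.1]
grip_width: 0.998
grip_force: 0.0
time: 5.3
position: [0.5561, -0.2572, 0.1029]
tool_rot: [2.226, 2.216, -0.0]
ft_force: [-0.5, -0.6, -0.8]
grip_width: 0.518
grip_force: 0.0
time: 5.68
position: [0.5564, -0.2571, 0.1025]
tool_rot: [2.226, 2.216, 0.001]
ft_force: [1.2, -0.8, -0.7]
grip_width: 0.179
grip_force: 20.0
```

```bash
python3 -m crank '[{"tx":20,"ty":0,"tz":0,"turn":0},{"tx":45,"ty":0,"tz":0,"turn":0},{"tx":70,"ty":0,"tz":0,"turn":0},{"tx":95,"ty":0,"tz":0,"turn":0},{"tx":118,"ty":0,"tz":0,"turn":0}]';python3 -m crank '[{"tx":5,"ty":0,"tz":0,"turn":0},{"tx":11,"ty":0,"tz":0,"turn":0},{"tx":16,"ty":0,"tz":0,"turn":0},{"tx":16,"ty":0,"tz":0,"turn":0}]'; python3 hd.py
```

```text
time: 6.3
position: [0.5562, -0.1385, 0.1025]
tool_rot: [2.226, 2.217, -0.002]
ft_force: [0.1, -2.1, -1.1]
grip_width: 0.184
grip_force: 20.0
time: 6.8
position: [0.5562, -0.1228, 0.1024]
tool_rot: [-2.226, -2.216, 0.001]
ft_force: [-2.9, -0.6, 1.4]
grip_width: 0.187
grip_force: 20.0
wrist 2726 [ 0.54355051 -0.13430014  0.12400486] [ 0.56922285 -0.10257737  0.13398586]
scene [[0.5608, -0.0004, 0.0548]] [[0.5585, -0.0019, 0.0513]]
side [[0.5546, -0.124, 0.13]] [[0.554, 0.003, 0.0509]]
side 95 [ 0.53172634 -0.13297785  0.12439135] [ 0.58059853 -0.10044285  0.13387171]
```

```bash
python3 -m crank '[{"tx":0,"ty":0,"tz":0,"turn":0},{"tx":0,"ty":0,"tz":0,"turn":0},{"tx":0,"ty":0,"tz":0,"turn":0},{"tx":0,"ty":0,"tz":0,"turn":0},{"tx":0,"ty":0,"tz":0,"turn":0}]' 70 10;  python3 -m crank '[{"tx":0,"ty":0,"tz":-60,"turn":0},{"tx":0,"ty":0,"tz":-120,"turn":0},{"tx":0,"ty":0,"tz":-150,"turn":0},{"tx":0,"ty":0,"tz":-150,"turn":0}]'; python3 hd.py; python3 - <<'E'
from h import *
im,P,c=snap('wrist','w2.png'); st()
im,P,c=snap('scene','s2.png'); i=im[220:350,230:480,::-1]; cv2.imwrite('pics/s2c.png',cv2.resize(i,None,fx=3.2,fy=3.2,interpolation=cv2.INTER_CUBIC))
for n in('scene','side'):
  print(n,[np.round(r['xyz'],4).tolist() for q in('load_stop','deck') for r in ctrl.mark_of(n,q)[:1]])
E
```

```text
time: 7.78
position: [0.5567, -0.1232, 0.1025]
tool_rot: [2.226, 2.216, 0.0]
ft_force: [-0.3, 0.1, -0.1]
grip_width: 0.667
grip_force: 0.0
time: 8.28
position: [0.5583, -0.1232, 0.2555]
tool_rot: [2.223, 2.213, 0.004]
ft_force: [-0.0, 0.4, 0.3]
grip_width: 0.807
grip_force: 0.0
wrist 906 [ 0.54833395 -0.14275233  0.12416074] [ 0.56383563 -0.10311284  0.13082224]
scene [[0.5563, -0.1257, 0.128]] [[0.5605, -0.001, 0.0519]]
scene 88 [ 0.54888497 -0.14233236  0.12403675] [ 0.56815607 -0.10231035  0.13366998]
side [[0.5496, -0.1213, 0.1307]] [[0.5575, 0.0054, 0.0477]]
side 83 [ 0.54392008 -0.14325928  0.12411994] [ 0.56610552 -0.10096531  0.13255495]
t 8.68 p [ 0.5562 -0.1231  0.2514] rv [-2.225e+00 -2.215e+00  1.000e-03] f [0.7 0.9 0.4] w 0.806 g 0.0
scene [[0.5563, 0.0027, 0.0471], [0.56, -0.0015, 0.0526]]
side [[0.5558, 0.0028, 0.0536], [0.5575, 0.0054, 0.0477]]
```

View pics/s2c.png

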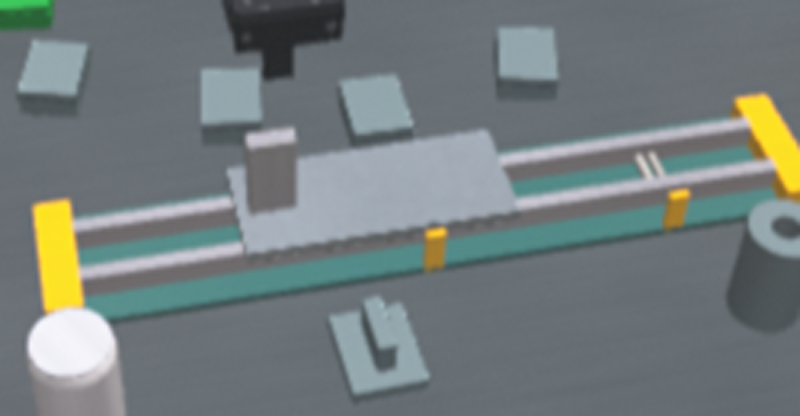

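View pics/w2.png

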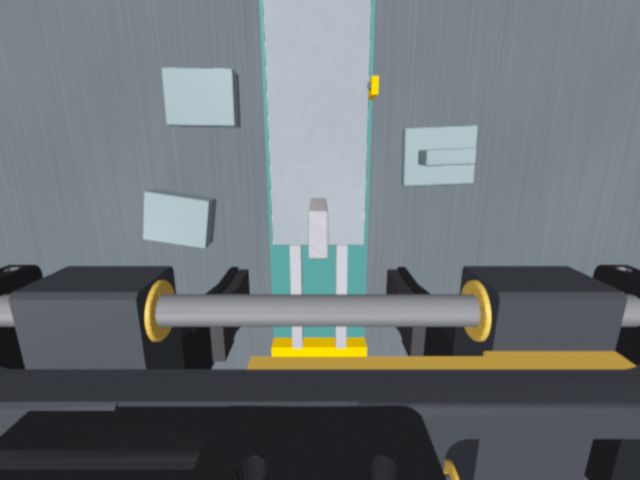

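The carriage pointer in the first crop is level with the yellow bracket at (435,248). I'll measure the bracket centre against the handle.

```bash
cat > br.py <<'E'
from h import *
for n in('wrist','scene','side'):
    im,P,c=snap(n); h=cv2.cvtColor(im,cv2.COLOR_RGB2HSV)
    m=(h[...,0]>18)&(h[...,0]<32)&(h[...,1]>150)&(P[...,0]>.58)&(P[...,0]<.65)&(P[...,2]>.01)&(abs(P[...,2])<.1)
    for lo,hi in((-.05,.06),(.15,.26)):
        k=m&(P[...,1]>lo)&(P[...,1]<hi)
        if k.sum()>5: print(n,'bracket',k.sum(),np.percentile(P[k],3,0).round(4),np.percentile(P[k],97,0).round(4))
    d=(abs(P[...,2]-.05)<.004)&(abs(P[...,0]-.556)<.03)&(P[...,1]>-.31)&(P[...,1]<.36)
    if d.sum()>50: print(n,'deck y',np.percentile(P[d][:,1],[0.2,99.8]).round(4), 'x',np.percentile(P[(abs(P[...,2]-.05)<.004)&(abs(P[...,0]-.556)<.07)&(abs(P[...,1])<.05)][:,0],[1,99]).round(4))
    p=(abs(P[...,0]-.609)<.006)&(P[...,2]>.035)&(P[...,2]<.06)&(h[...,2]<90)
    if p.sum(): print(n,'dark',p.sum(),np.median(P[p],0).round(4))
    cv2.imwrite('pics/br_%s.png'%n,im[:,:,::-1])
E
python3 br.py; python3 - <<'E'
import cv2
i=cv2.imread('pics/br_wrist.png')[60:115,335:415]; cv2.imwrite('pics/brc.png',cv2.resize(i,None,fx=6,fy=6,interpolation=cv2.INTER_CUBIC))
E
```

```text
wrist bracket 154 [ 0.6067 -0.0056  0.0283] [0.6132 0.0097 0.0481]
wrist deck y [-0.1527  0.0723] x [0.5093 0.6037]
scene bracket 58 [ 0.6035 -0.0049  0.0135] [0.6167 0.0092 0.0476]
scene bracket 58 [0.5865 0.2064 0.0131] [0.6151 0.2264 0.048 ]
scene deck y [-0.1524  0.0766] x [0.5089 0.6072]
scene dark 476 [ 0.6102 -0.7464  0.0477]
side bracket 106 [0.6043 0.2049 0.0187] [0.6119 0.2211 0.047 ]
side deck y [-0.1523  0.0777] x [0.5055 0.6032]
```

View pics/brc.png

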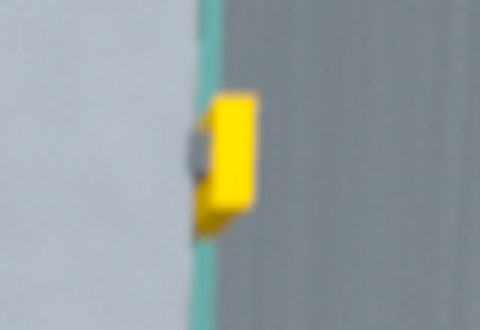

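The pointer sits level with the middle of the bracket, and bracket and deck centre agree at y≈0.002, so it is in the loading stop. Next I'll locate the cases from the wrist view and turn the tool towards yaw 0.

```bash
python3 - <<'E'
from m import *
tops('wrist',amin=500); tops('wrist',.010,.018,400); tops('wrist',.044,.049,60)
E
python3 -m crank '[{"tx":0,"ty":-12,"tz":0,"turn":2},{"tx":0,"ty":-24,"tz":0,"turn":4},{"tx":0,"ty":-36,"tz":0,"turn":6},{"tx":0,"ty":-48,"tz":0,"turn":8},{"tx":0,"ty":-60,"tz":0,"turn":10}]' 87 10; python3 -m crank '[{"tx":0,"ty":0,"tz":0,"turn":2},{"tx":0,"ty":0,"tz":0,"turn":4},{"tx":0,"ty":0,"tz":0,"turn":6},{"tx":0,"ty":0,"tz":0,"turn":8},{"tx":0,"ty":0,"tz":0,"turn":8}]'; python3 - <<'E'
from m import *
snap('wrist','w3.png')
tops('wrist',amin=500); tops('wrist',.010,.018,400); tops('wrist',.044,.049,60)
E
python3 go.py .437 -.004 .2 0
```

```text
wrist [198.  97.] xy 437.2 -5.1 size 71 54 long ang -1.2 z 0.0297 hsv [ 97.  30. 202.] 4054
wrist [175. 219.] xy 400.1 -130.8 size 71 54 long ang -9.3 z 0.0297 hsv [ 97.  29. 203.] 3148
wrist [294. 269.] xy 530.5 -188.5 size 59 12 long ang -89.6 z 0.0318 hsv [120.  11. 217.] 548
wrist [340. 269.] xy 582.2 -188.9 size 60 12 long ang -89.5 z 0.032 hsv [120.  11. 217.] 547
wrist [318. 347.] xy 556.7 -280.6 size 115 42 long ang -0.0 z 0.0302 hsv [ 27. 255. 255.] 1544
wrist [436. 155.] xy 689.1 -64.4 size 79 62 long ang 1.9 z 0.0138 hsv [ 97.  31. 200.] 3204
wrist [373.  86.] xy 610.6 2.1 size 15 6 long ang -88.9 z 0.0459 hsv [ 26. 255. 255.] 116
wrist [449. 157.] xy 689.0 -64.3 size 50 16 long ang 1.9 z 0.0458 hsv [ 97.  31. 200.] 784
time: 9.85
position: [0.4963, -0.1228, 0.2526]
tool_rot: [2.957, 1.059, 0.0]
ft_force: [0.0, -0.7, -0.0]
grip_width: 0.999
grip_force: 0.0
time: 10.48
position: [0.4967, -0.1228, 0.2526]
tool_rot: [3.141, -0.004, 0.0]
ft_force: [-0.1, -0.0, 1.0]
grip_width: 0.997
grip_force: 0.0
wrist [450. 155.] xy 556.0 -236.3 size 163 115 long ang -89.9 z 0.0306 hsv [ 27
[... 251 characters left out ...]
ng ang -1.6 z 0.0297 hsv [ 97.  29. 202.] 2029
wrist [325. 280.] xy 416.2 -133.3 size 54 37 long ang 81.5 z 0.0297 hsv [ 97.  31. 199.] 1320
wrist [259.  35.] xy 678.8 -64.3 size 62 59 long ang -88.4 z 0.0138 hsv [ 97.  30. 203.] 3020
wrist [252.  19.] xy 679.5 -64.3 size 32 16 long ang 1.5 z 0.0457 hsv [ 97.  30. 202.] 658
wrist [490.  20.] xy 677.5 -285.8 size 49 12 long ang 60.5 z 0.0465 hsv [140.   4. 188.] 151
wrist [186. 101.] xy 610.0 2.8 size 16 6 long ang -89.7 z 0.0456 hsv [ 26. 255. 255.] 119
t 10.68 p [ 0.4966 -0.1228  0.2525] rv [ 3.141 -0.004 -0.   ] f [-0.4  0.6  0. ] w 0.998 g 0.0
to 0.437 -0.004 0.2 0.0 : tx -59.9 ty -118.7 tz 52.5 turn -0.03  | j7 -1.40 tilt z [-0. -0. -1.]
```

```bash
python3 -m crank '[{"tx":-20,"ty":-39,"tz":0,"turn":0.1},{"tx":-40,"ty":-78,"tz":20,"turn":0.2},{"tx":-59.5,"ty":-118,"tz":70,"turn":0.3},{"tx":-59.5,"ty":-118,"tz":130,"turn":0.3},{"tx":-59.5,"ty":-118,"tz":150,"turn":0.3}]' 80 10; python3 go.py .4373 -.005 .023 -1.4
```

```text
time: 11.3
position: [0.4348, -0.0038, 0.0994]
tool_rot: [-3.141, 0.043, 0.008]
ft_force: [0.5, -0.3, -0.4]
grip_width: 0.919
grip_force: 0.0
t 11.3 p [ 0.4348 -0.0038  0.0994] rv [-3.141  0.043  0.008] f [ 0.5 -0.3 -0.4] w 0.919 g 0.0
to 0.4373 -0.005 0.023 -1.4 : tx 2.9 ty 1.1 tz 76.4 turn -0.03  | j7 -1.66 tilt z [-0.005  0.    -1.   ]
```

```bash
python3 -m crank '[{"tx":0,"ty":0,"tz":40,"turn":0},{"tx":0,"ty":0,"tz":79,"turn":0},{"tx":0,"ty":0,"tz":79,"turn":0},{"tx":0,"ty":0,"tz":79,"turn":0}]'; python3 -m crank '[{"tx":0,"ty":0,"tz":0,"turn":0},{"tx":0,"ty":0,"tz":0,"turn":0},{"tx":0,"ty":0,"tz":0,"turn":0},{"tx":0,"ty":0,"tz":0,"turn":0},{"tx":0,"ty":0,"tz":0,"turn":0}]' 45 10
```

```text
time: 11.8
position: [0.4378, -0.0045, 0.0238]
tool_rot: [-3.141, 0.047, 0.0]
ft_force: [0.6, 0.4, -0.1]
grip_width: 0.917
grip_force: 0.0
time: 12.42
position: [0.4379, -0.0046, 0.0238]
tool_rot: [3.141, -0.048, 0.001]
ft_force: [-1.6, 0.4, 2.9]
grip_width: 0.621
grip_force: 10.0
```

```bash
python3 -m crank '[{"tx":0,"ty":0,"tz":-30,"turn":0},{"tx":0,"ty":0,"tz":-80,"turn":0},{"tx":0,"ty":0,"tz":-100,"turn":0},{"tx":0,"ty":0,"tz":-100,"turn":0}]'; python3 go.py .5566 .0023 .124 0
```

```text
time: 12.92
position: [0.4385, -0.0049, 0.1245]
tool_rot: [3.14, -0.049, 0.004]
ft_force: [0.0, 0.8, -2.9]
grip_width: 0.618
grip_force: 10.0
t 12.93 p [ 0.4385 -0.0049  0.1245] rv [ 3.14  -0.049  0.004] f [ 0.   0.8 -2.9] w 0.618 g 9.989605732262135
to 0.5566 0.0023 0.124 0.0 : tx 117.8 ty -10.9 tz 0.8 turn -0.36  | j7 -1.64 tilt z [ 0.003 -0.001 -1.   ]
```

```bash
python3 -m crank '[{"tx":40,"ty":-4,"tz":0,"turn":-0.1},{"tx":80,"ty":-8,"tz":0,"turn":-0.2},{"tx":118.5,"ty":-10.8,"tz":0,"turn":-0.36},{"tx":118.5,"ty":-10.8,"tz":0,"turn":-0.36},{"tx":118.5,"ty":-10.8,"tz":0,"turn":-0.36}]'; python3 -m crank '[{"tx":0,"ty":0,"tz":25,"turn":0},{"tx":0,"ty":0,"tz":40,"turn":0},{"tx":0,"ty":0,"tz":46,"turn":0},{"tx":0,"ty":0,"tz":46,"turn":0}]'; python3 go.py .5566 .0023 .0738 0
```

```text
time: 13.55
position: [0.5546, 0.0028, 0.1215]
tool_rot: [-3.141, -0.002, 0.007]
ft_force: [-0.6, 0.2, -3.2]
grip_width: 0.622
grip_force: 10.0
time: 14.05
position: [0.5561, 0.0025, 0.0774]
tool_rot: [3.141, 0.001, -0.001]
ft_force: [-0.9, -0.2, -1.8]
grip_width: 0.622
grip_force: 10.0
t 14.05 p [0.5561 0.0025 0.0774] rv [ 3.141e+00  1.000e-03 -1.000e-03] f [-0.9 -0.2 -1.8] w 0.622 g 9.989708651555702
to 0.5566 0.0023 0.0738 0.0 : tx 0.5 ty 0.2 tz 3.6 turn 0.01  | j7 -1.82 tilt z [-0.001 -0.    -1.   ]
```

```bash
python3 -m crank '[{"tx":0.4,"ty":0.2,"tz":2,"turn":0},{"tx":0.4,"ty":0.2,"tz":3.8,"turn":0},{"tx":0.4,"ty":0.2,"tz":3.8,"turn":0}]'; python3 -m crank '[{"tx":0,"ty":0,"tz":0,"turn":0},{"tx":0,"ty":0,"tz":0,"turn":0},{"tx":0,"ty":0,"tz":0,"turn":0},{"tx":0,"ty":0,"tz":0,"turn":0}]' 76; python3 -m crank '[{"tx":0,"ty":0,"tz":-30,"turn":0},{"tx":0,"ty":0,"tz":-90,"turn":0},{"tx":0,"ty":0,"tz":-150,"turn":0},{"tx":0,"ty":0,"tz":-180,"turn":0},{"tx":0,"ty":0,"tz":-180,"turn":0}]'; cat > meas.py <<'E'
from m import *
import sys
n=int(sys.argv[1]); z=.05+.03*n
tops('wrist',z-.004,z+.004,800)
E
python3 meas.py 1; python3 go.py .42 -.08 .25 -9.3
```

```text
time: 14.42
position: [0.557, 0.0023, 0.0739]
tool_rot: [3.141, 0.001, 0.001]
ft_force: [-0.5, 0.0, -2.9]
grip_width: 0.621
grip_force: 10.0
time: 14.92
position: [0.5569, 0.0023, 0.0738]
tool_rot: [3.141, 0.001, 0.0]
ft_force: [-0.1, -0.2, -0.3]
grip_width: 0.866
grip_force: 0.0
time: 15.55
position: [0.5584, 0.0026, 0.2567]
tool_rot: [3.141, 0.001, 0.009]
ft_force: [-0.2, 1.3, -0.9]
grip_width: 0.866
grip_force: 0.0
wrist [318. 225.] xy 555.8 1.4 size 70 54 long ang 0.3 z 0.0797 hsv [ 97.  30. 204.] 3941
t 15.6 p [0.5573 0.0024 0.2545] rv [3.141e+00 1.000e-03 3.000e-03] f [ 0.5  1.  -1.5] w 0.873 g 0.0
to 0.42 -0.08 0.25 -9.3 : tx -137.3 ty 82.3 tz 4.3 turn 1.87  | j7 -1.72 tilt z [ 0.002 -0.001 -1.   ]
```

```bash
python3 -m crank '[{"tx":-40,"ty":34,"tz":0,"turn":0.5},{"tx":-80,"ty":68,"tz":0,"turn":1},{"tx":-120,"ty":102,"tz":30,"turn":1.5},{"tx":-156.7,"ty":133.1,"tz":80,"turn":1.87},{"tx":-156.7,"ty":133.1,"tz":130,"turn":1.87}]' 78 10; python3 -m crank '[{"tx":0,"ty":0,"tz":0,"turn":0},{"tx":0,"ty":0,"tz":0,"turn":0}]' ; python3 meas.py -0.667; python3 go.py .4001 -.1308 .0235 -9.3
```

```text
time: 16.23
position: [0.3972, -0.1336, 0.1214]
tool_rot: [3.128, -0.264, -0.002]
ft_force: [1.6, -0.6, 0.3]
grip_width: 0.894
grip_force: 0.0
time: 16.48
position: [0.4013, -0.1304, 0.1247]
tool_rot: [-3.131, 0.253, -0.001]
ft_force: [0.3, -0.3, 0.3]
grip_width: 0.896
grip_force: 0.0
t 16.48 p [ 0.4013 -0.1304  0.1247] rv [-3.131e+00  2.530e-01 -1.000e-03] f [ 0.3 -0.3  0.3] w 0.896 g 0.0
to 0.4001 -0.1308 0.0235 -9.3 : tx -1.2 ty 0.6 tz 101.2 turn 0.01  | j7 -1.44 tilt z [ 0.001  0.    -1.   ]Traceback (most recent call last):
  File "meas.py", line 3, in <module>
    n=int(sys.argv[1]); z=.05+.03*n
ValueError: invalid literal for int() with base 10: '-0.667'
```

```bash
python3 -m crank '[{"tx":-1,"ty":0.5,"tz":50,"turn":0},{"tx":-1,"ty":0.5,"tz":101,"turn":0},{"tx":-1,"ty":0.5,"tz":101,"turn":0},{"tx":-1,"ty":0.5,"tz":101,"turn":0}]'; python3 -m crank '[{"tx":0,"ty":0,"tz":0,"turn":0},{"tx":0,"ty":0,"tz":0,"turn":0},{"tx":0,"ty":0,"tz":0,"turn":0},{"tx":0,"ty":0,"tz":0,"turn":0},{"tx":0,"ty":0,"tz":0,"turn":0}]' 45 10; python3 go.py .4001 -.1308 .0235 -9.3
```

```text
time: 16.98
position: [0.4009, -0.1313, 0.0247]
tool_rot: [3.131, -0.254, 0.003]
ft_force: [0.6, 0.6, -1.2]
grip_width: 0.898
grip_force: 0.0
time: 17.6
position: [0.3995, -0.1311, 0.0233]
tool_rot: [3.131, -0.255, 0.001]
ft_force: [-1.0, 1.7, 5.6]
grip_width: 0.622
grip_force: 10.0
t 17.6 p [ 0.3995 -0.1311  0.0233] rv [ 3.131e+00 -2.550e-01  1.000e-03] f [-1.   1.7  5.6] w 0.622 g 10.000242678215727
to 0.4001 -0.1308 0.0235 -9.3 : tx 0.5 ty -0.4 tz -0.2 turn -0.00  | j7 -1.55 tilt z [ 0. -0. -1.]
```

```bash
python3 -m crank '[{"tx":0,"ty":0,"tz":-30,"turn":0},{"tx":0,"ty":0,"tz":-90,"turn":0},{"tx":0,"ty":0,"tz":-140,"turn":0},{"tx":0,"ty":0,"tz":-140,"turn":0}]'; python3 go.py .5558 .002 .163 0
```

```text
time: 18.1
position: [0.4015, -0.1323, 0.1662]
tool_rot: [3.127, -0.255, 0.011]
ft_force: [0.0, -0.3, -2.7]
grip_width: 0.618
grip_force: 10.0
t 18.1 p [ 0.4015 -0.1323  0.1662] rv [ 3.127 -0.255  0.011] f [ 0.  -0.3 -2.7] w 0.618 g 9.999912757775746
to 0.5558 0.002 0.163 0.0 : tx 130.4 ty -157.5 tz 3.6 turn -1.87  | j7 -1.41 tilt z [ 0.007 -0.004 -1.   ]
```

```bash
python3 -m crank '[{"tx":33,"ty":-39,"tz":0,"turn":-0.4},{"tx":66,"ty":-78,"tz":0,"turn":-0.9},{"tx":100,"ty":-118,"tz":0,"turn":-1.4},{"tx":132.7,"ty":-156.6,"tz":0,"turn":-1.87},{"tx":132.7,"ty":-156.6,"tz":0,"turn":-1.87}]'; python3 -m crank '[{"tx":0,"ty":0,"tz":30,"turn":0},{"tx":0,"ty":0,"tz":50,"turn":0},{"tx":0,"ty":0,"tz":56,"turn":0},{"tx":0,"ty":0,"tz":56,"turn":0},{"tx":0,"ty":0,"tz":56,"turn":0}]'; python3 go.py .5558 .002 .1033 0
```

```text
time: 18.73
position: [0.556, 0.0063, 0.1601]
tool_rot: [-3.136, -0.011, 0.005]
ft_force: [0.2, -0.6, -3.1]
grip_width: 0.619
grip_force: 10.0
time: 19.35
position: [0.5561, 0.0018, 0.1077]
tool_rot: [3.141, 0.001, 0.003]
ft_force: [-0.4, -0.6, -1.9]
grip_width: 0.619
grip_force: 10.0
t 19.35 p [0.5561 0.0018 0.1077] rv [3.141e+00 1.000e-03 3.000e-03] f [-0.4 -0.6 -1.9] w 0.619 g 10.000047797220759
to 0.5558 0.002 0.1033 0.0 : tx -0.3 ty -0.2 tz 4.4 turn 0.01  | j7 -1.81 tilt z [ 0.002 -0.    -1.   ]
```

```bash
python3 -m crank '[{"tx":0,"ty":0,"tz":2,"turn":0},{"tx":0,"ty":0,"tz":4.2,"turn":0},{"tx":0,"ty":0,"tz":4.2,"turn":0}]'; python3 -m crank '[{"tx":0,"ty":0,"tz":0,"turn":0},{"tx":0,"ty":0,"tz":0,"turn":0},{"tx":0,"ty":0,"tz":0,"turn":0},{"tx":0,"ty":0,"tz":0,"turn":0}]' 76; python3 -m crank '[{"tx":0,"ty":0,"tz":-30,"turn":0},{"tx":0,"ty":0,"tz":-90,"turn":0},{"tx":0,"ty":0,"tz":-130,"turn":0},{"tx":0,"ty":0,"tz":-150,"turn":0},{"tx":0,"ty":0,"tz":-150,"turn":0}]';python3 -m crank '[{"tx":0,"ty":0,"tz":0,"turn":0},{"tx":0,"ty":0,"tz":0,"turn":0}]' |head -2; python3 meas.py 2; python3 go.py .3995 .1495 .1 -15.2; python3 m.py|grep -E 'hsv \[ ?9[6-9]'
```

```text
time: 19.73
position: [0.5559, 0.0018, 0.1032]
tool_rot: [3.141, 0.001, 0.001]
ft_force: [-2.3, -0.3, 3.6]
grip_width: 0.619
grip_force: 10.0
time: 20.23
position: [0.5555, 0.0019, 0.1025]
tool_rot: [3.142, 0.001, -0.0]
ft_force: [-0.1, 0.3, -0.0]
grip_width: 0.86
grip_force: 0.0
time: 20.85
position: [0.5564, 0.0021, 0.2541]
tool_rot: [3.141, 0.001, 0.005]
ft_force: [0.2, -0.2, -0.6]
grip_width: 0.876
grip_force: 0.0
time: 21.1
position: [0.5547, 0.0018, 0.251]
wrist [318. 228.] xy 555.4 0.9 size 70 54 long ang 0.0 z 0.1097 hsv [ 97.  30. 203.] 4998
t 21.15 p [0.5548 0.0018 0.2512] rv [-3.141e+00 -1.000e-03  4.000e-03] f [ 0.1  0.1 -1.3] w 0.869 g 0.0
to 0.3995 0.1495 0.1 -15.2 : tx -154.9 ty -147.7 tz 151.6 turn 3.05  | j7 -1.73 tilt z [-0.002  0.    -1.   ]
scene [394. 237.] xy 401.1 149.4 size 78 54 long ang -13.4 z 0.0298 hsv [ 98.  38. 175.] 310
scene [246. 242.] xy 332.1 -284.8 size 76 55 long ang -18.1 z 0.03 hsv [ 97.  37. 178.] 327
scene [468. 314.] xy 715.7 245.8 size 59 27 long ang 55.0 z 0.0308 hsv [98. 29. 89.] 81
scene [546. 332.] xy 807.9 409.6 size 55 26 long ang 44.2 z 0.0302 hsv [99. 36. 86.] 90
scene [571. 352.] xy 871.8 435.6 size 54 26 long ang 41.0 z 0.0312 hsv [98. 36. 85.] 94
scene [596. 373.] xy 933.7 461.6 size 55 27 long ang 31.5 z 0.0312 hsv [98. 35. 84.] 104
side [421. 251.] xy 327.4 -284.1 size 76 58 long ang -14.9 z 0.0306 hsv [ 99.  47. 195.] 454
side [128. 284.] xy 682.8 264.0 size 59 29 long ang 65.5 z 0.03 hsv [ 98.   39.  138.5] 154
side [  7. 291.] xy 832.7 455.5 size 27 11 long ang 84.1 z 0.0308 hsv [ 99.  44. 135.] 77
side [ 33. 298.] xy 777.1 425.9 size 55 28 long ang 75.9 z 0.0307 hsv [ 99.  45. 133.] 161
side [257. 321.] xy 398.6 149.7 size 75 55 long ang -15.9 z 0.0302 hsv [ 99.  48. 196.] 714
```

```bash
python3 -m crank '[{"tx":-25,"ty":-45,"tz":0,"turn":0.7},{"tx":-50,"ty":-90,"tz":0,"turn":1.4},{"tx":-85,"ty":-147,"tz":0,"turn":2.2},{"tx":-85,"ty":-147,"tz":0,"turn":3},{"tx":-85,"ty":-147,"tz":0,"turn":3}]' 78 10;python3 -m crank '[{"tx":0,"ty":0,"tz":0,"turn":0},{"tx":0,"ty":0,"tz":0,"turn":0}]' |head -2; python3 -c "
from m import *
tops('wrist',amin=800)"; python3 go.py .3995 .1495 .1 -15.2
```

```text
time: 21.88
position: [0.47, 0.1494, 0.2525]
tool_rot: [3.115, -0.405, 0.001]
ft_force: [0.1, -0.3, -0.6]
grip_width: 0.901
grip_force: 0.0
time: 22.12
position: [0.4708, 0.1478, 0.2523]
wrist [210. 157.] xy 555.8 209.5 size 268 115 long ang -89.8 z 0.0312 hsv [117.  11. 219.] 8992
wrist [332. 269.] xy 403.9 148.4 size 60 54 long ang -14.5 z 0.0297 hsv [ 97.  31. 204.] 2404
t 22.18 p [0.4707 0.148  0.2523] rv [-3.114e+00  4.110e-01  1.000e-03] f [ 1.2  0.7 -0.2] w 0.899 g 0.0
to 0.3995 0.1495 0.1 -15.2 : tx -69.1 ty 17.1 tz 152.3 turn 0.03  | j7 -2.19 tilt z [-0.001  0.    -1.   ]
```

```bash
python3 -m crank '[{"tx":-23,"ty":6,"tz":30,"turn":0},{"tx":-46,"ty":12,"tz":80,"turn":0},{"tx":-69.3,"ty":17,"tz":130,"turn":-0.1},{"tx":-69.3,"ty":17,"tz":160,"turn":-0.1},{"tx":-69.3,"ty":17,"tz":160,"turn":-0.1}]';python3 -m crank '[{"tx":0,"ty":0,"tz":0,"turn":0},{"tx":0,"ty":0,"tz":0,"turn":0}]' |head -2; python3 go.py .3993 .1496 .0235 -14.6
```

```text
time: 22.8
position: [0.3973, 0.1497, 0.0909]
tool_rot: [3.116, -0.395, -0.007]
ft_force: [-0.5, -0.1, -0.3]
grip_width: 0.9
grip_force: 0.0
time: 23.05
position: [0.4005, 0.1506, 0.094]
t 23.05 p [0.4005 0.1506 0.094 ] rv [-3.116  0.396 -0.004] f [ 0.6 -0.3 -0. ] w 0.898 g 0.0
to 0.3993 0.1496 0.0235 -14.6 : tx -1.1 ty 1.4 tz 70.5 turn 0.02  | j7 -2.25 tilt z [ 0.003  0.    -1.   ]
```

```bash
python3 -m crank '[{"tx":-1,"ty":1,"tz":35,"turn":0},{"tx":-1,"ty":1,"tz":69,"turn":0},{"tx":-1,"ty":1,"tz":69,"turn":0},{"tx":-1,"ty":1,"tz":69,"turn":0}]'; python3 -m crank '[{"tx":0,"ty":0,"tz":0,"turn":0},{"tx":0,"ty":0,"tz":0,"turn":0},{"tx":0,"ty":0,"tz":0,"turn":0},{"tx":0,"ty":0,"tz":0,"turn":0},{"tx":0,"ty":0,"tz":0,"turn":0}]' 45 10; python3 go.py .3993 .1496 .0235 -14.6; python3 -m crank '[{"tx":0,"ty":0,"tz":-40,"turn":0},{"tx":0,"ty":0,"tz":-100,"turn":0},{"tx":0,"ty":0,"tz":-160,"turn":0},{"tx":0,"ty":0,"tz":-160,"turn":0},{"tx":0,"ty":0,"tz":-160,"turn":0}]'; python3 go.py .556 .002 .194 0
```

```text
time: 23.55
position: [0.3991, 0.1501, 0.0249]
tool_rot: [-3.116, 0.395, -0.003]
ft_force: [0.1, 0.3, 0.3]
grip_width: 0.896
grip_force: 0.0
time: 24.18
position: [0.3983, 0.1497, 0.024]
tool_rot: [-3.117, 0.395, -0.001]
ft_force: [-0.8, -0.3, 6.4]
grip_width: 0.616
grip_force: 10.0
t 24.18 p [0.3983 0.1497 0.024 ] rv [-3.117e+00  3.950e-01 -1.000e-03] f [-0.8 -0.3  6.4] w 0.616 g 9.999959415290505
to 0.3993 0.1496 0.0235 -14.6 : tx 1.0 ty -0.1 tz 0.5 turn 0.03  | j7 -2.40 tilt z [ 0.001 -0.    -1.   ]
time: 24.8
position: [0.3969, 0.149, 0.1824]
tool_rot: [3.115, -0.396, -0.002]
ft_force: [-0.4, -0.6, -2.6]
grip_width: 0.621
grip_force: 10.0
t 24.8 p [0.3969 0.149  0.1824] rv [ 3.115e+00 -3.960e-01 -2.000e-03] f [-0.4 -0.6 -2.6] w 0.621 g 9.99999225139618
to 0.556 0.002 0.194 0.0 : tx 190.8 ty 102.6 tz -11.7 turn -2.90  | j7 -2.10 tilt z [-0.002 -0.001 -1.   ]
```

```bash
python3 -m crank '[{"tx":47,"ty":26,"tz":0,"turn":-0.7},{"tx":94,"ty":52,"tz":0,"turn":-1.4},{"tx":142,"ty":78,"tz":0,"turn":-2.2},{"tx":189,"ty":103.7,"tz":0,"turn":-2.9},{"tx":189,"ty":103.7,"tz":0,"turn":-2.9}]'; python3 -m crank '[{"tx":0,"ty":0,"tz":20,"turn":0},{"tx":0,"ty":0,"tz":35,"turn":0},{"tx":0,"ty":0,"tz":44,"turn":0},{"tx":0,"ty":0,"tz":44,"turn":0},{"tx":0,"ty":0,"tz":44,"turn":0}]'; python3 go.py .555 .002 .134 0
```

```text
time: 25.42
position: [0.5553, -0.0023, 0.1791]
tool_rot: [-3.139, 0.008, 0.01]
ft_force: [-0.4, 0.1, -2.6]
grip_width: 0.621
grip_force: 10.0
time: 26.05
position: [0.5552, 0.0022, 0.1401]
tool_rot: [3.141, 0.002, 0.002]
ft_force: [0.2, 0.8, -1.2]
grip_width: 0.622
grip_force: 10.0
t 26.05 p [0.5552 0.0022 0.1401] rv [3.141e+00 2.000e-03 2.000e-03] f [ 0.2  0.8 -1.2] w 0.622 g 10.000063586630858
to 0.555 0.002 0.134 0.0 : tx -0.2 ty 0.2 tz 6.1 turn 0.01  | j7 -1.80 tilt z [ 0.001 -0.    -1.   ]
```

```bash
python3 -m crank '[{"tx":0,"ty":0,"tz":3,"turn":0},{"tx":0,"ty":0,"tz":5.8,"turn":0},{"tx":0,"ty":0,"tz":5.8,"turn":0}]'; python3 -m crank '[{"tx":0,"ty":0,"tz":0,"turn":0},{"tx":0,"ty":0,"tz":0,"turn":0},{"tx":0,"ty":0,"tz":0,"turn":0},{"tx":0,"ty":0,"tz":0,"turn":0}]' 76; python3 -m crank '[{"tx":0,"ty":0,"tz":-30,"turn":0},{"tx":0,"ty":0,"tz":-80,"turn":0},{"tx":0,"ty":0,"tz":-120,"turn":0},{"tx":0,"ty":0,"tz":-120,"turn":0},{"tx":0,"ty":0,"tz":-120,"turn":0}]'; python3 meas.py 3; python3 go.py .40 -.2 .254 -8 .35 -.27 .254 -17 
```

```text
time: 26.42
position: [0.5552, 0.002, 0.1339]
tool_rot: [3.141, 0.001, 0.001]
ft_force: [0.4, 0.0, 0.4]
grip_width: 0.617
grip_force: 10.0
time: 26.92
position: [0.555, 0.002, 0.1338]
tool_rot: [3.142, 0.001, 0.0]
ft_force: [-0.6, -0.6, 0.6]
grip_width: 0.862
grip_force: 0.0
time: 27.55
position: [0.5546, 0.0019, 0.2531]
tool_rot: [3.141, 0.001, -0.001]
ft_force: [-0.3, 0.4, -1.5]
grip_width: 0.875
grip_force: 0.0
wrist [317. 236.] xy 556.0 1.1 size 70 54 long ang -0.0 z 0.1397 hsv [ 97.  30. 203.] 5981
t 27.6 p [0.5542 0.0017 0.2525] rv [ 3.141e+00  1.000e-03 -3.000e-03] f [-0.3 -0.4 -0.6] w 0.874 g 0.0
to 0.4 -0.2 0.254 -8.0 : tx -154.4 ty 201.7 tz -1.1 turn 1.61  | j7 -1.74 tilt z [-0.002 -0.    -1.   ]
to 0.35 -0.27 0.254 -17.0 : tx -204.4 ty 271.6 tz -1.0 turn 3.41  | j7 -1.74 tilt z [-0.002 -0.    -1.   ]
```

```bash
python3 -m crank '[{"tx":-30,"ty":55,"tz":0,"turn":0.7},{"tx":-60,"ty":110,"tz":0,"turn":1.4},{"tx":-90,"ty":165,"tz":0,"turn":2.2},{"tx":-120,"ty":220,"tz":0,"turn":2.9},{"tx":-140,"ty":270,"tz":0,"turn":3.4}]' 78 10;python3 -m crank '[{"tx":0,"ty":0,"tz":0,"turn":0},{"tx":0,"ty":0,"tz":0,"turn":0},{"tx":0,"ty":0,"tz":0,"turn":0}]' |head -2; python3 -c "
from m import *
tops('wrist',amin=800)"; python3 go.py .33 -.284 .1 -17 .33 -.284 .0235 -17
```

```text
time: 28.22
position: [0.4127, -0.2699, 0.2525]
tool_rot: [-3.106, 0.468, 0.003]
ft_force: [1.3, -0.0, -0.7]
grip_width: 0.894
grip_force: 0.0
time: 28.6
position: [0.4158, -0.2664, 0.2533]
wrist [270.  79.] xy 556.1 -232.9 size 169 115 long ang -89.9 z 0.0307 hsv [101.  19. 231.] 7841
wrist [585. 118.] xy 418.1 -556.0 size 247 6 long ang -3.0 z 0.0306 hsv [ 89. 117. 112.] 2350
wrist [471. 242.] xy 332.8 -423.4 size 71 54 long ang 66.5 z 0.0298 hsv [ 15. 158. 202.] 2943
wrist [354. 272.] xy 337.6 -287.9 size 54 53 long ang 73.7 z 0.0297 hsv [ 97.  29. 212.] 2111
t 28.65 p [ 0.4158 -0.2666  0.2534] rv [-3.108e+00  4.580e-01  1.000e-03] f [0.7 0.2 0.5] w 0.895 g 0.0
to 0.33 -0.284 0.1 -17.0 : tx -77.0 ty 41.5 tz 153.4 turn 0.04  | j7 -1.34 tilt z [-0.  0. -1.]
to 0.33 -0.284 0.0235 -17.0 : tx -77.0 ty 41.5 tz 229.9 turn 0.04  | j7 -1.34 tilt z [-0.  0. -1.]
```

```bash
python3 go.py .3297 -.285 .1 -16.5; python3 -m crank '[{"tx":-26,"ty":14,"tz":30,"turn":0},{"tx":-52,"ty":28,"tz":80,"turn":0},{"tx":-77,"ty":42.4,"tz":130,"turn":0},{"tx":-77,"ty":42.4,"tz":160,"turn":0},{"tx":-77,"ty":42.4,"tz":160,"turn":0}]';python3 -m crank '[{"tx":0,"ty":0,"tz":0,"turn":0},{"tx":0,"ty":0,"tz":0,"turn":0}]' |head -2; python3 go.py .3297 -.285 .0235 -16.5
```

```text
t 28.65 p [ 0.4158 -0.2666  0.2534] rv [-3.108e+00  4.580e-01  1.000e-03] f [0.7 0.2 0.5] w 0.895 g 0.0
to 0.3297 -0.285 0.1 -16.5 : tx -77.0 ty 42.6 tz 153.4 turn -0.06  | j7 -1.34 tilt z [-0.  0. -1.]
time: 29.28
position: [0.3281, -0.2842, 0.092]
tool_rot: [-3.105, 0.46, 0.006]
ft_force: [0.1, -0.1, 0.9]
grip_width: 0.898
grip_force: 0.0
time: 29.52
position: [0.3306, -0.2868, 0.0954]
t 29.52 p [ 0.3306 -0.2868  0.0954] rv [ 3.106 -0.461  0.004] f [0.1 0.4 0.2] w 0.893 g 0.0
to 0.3297 -0.285 0.0235 -16.5 : tx -1.6 ty -1.6 tz 71.9 turn -0.08  | j7 -1.22 tilt z [ 0.002 -0.002 -1.   ]
```

```bash
python3 -m crank '[{"tx":-1,"ty":-1,"tz":35,"turn":0},{"tx":-1,"ty":-1,"tz":70.5,"turn":0},{"tx":-1,"ty":-1,"tz":70.5,"turn":0},{"tx":-1,"ty":-1,"tz":70.5,"turn":0}]'; python3 -m crank '[{"tx":0,"ty":0,"tz":0,"turn":0},{"tx":0,"ty":0,"tz":0,"turn":0},{"tx":0,"ty":0,"tz":0,"turn":0},{"tx":0,"ty":0,"tz":0,"turn":0},{"tx":0,"ty":0,"tz":0,"turn":0}]' 45 10; python3 go.py .3297 -.285 .0235 -16.5; python3 -m crank '[{"tx":0,"ty":0,"tz":-40,"turn":0},{"tx":0,"ty":0,"tz":-100,"turn":0},{"tx":0,"ty":0,"tz":-160,"turn":0},{"tx":0,"ty":0,"tz":-185,"turn":0},{"tx":0,"ty":0,"tz":-185,"turn":0}]'; python3 go.py .556 .002 .21 0
```

```text
time: 30.02
position: [0.3296, -0.2858, 0.0248]
tool_rot: [3.106, -0.463, 0.003]
ft_force: [0.4, -0.4, 0.1]
grip_width: 0.895
grip_force: 0.0
time: 30.65
position: [0.3287, -0.2851, 0.0237]
tool_rot: [3.107, -0.463, 0.0]
ft_force: [-1.4, 0.4, 6.4]
grip_width: 0.621
grip_force: 10.0
t 30.65 p [ 0.3287 -0.2851  0.0237] rv [ 3.107 -0.463  0.   ] f [-1.4  0.4  6.4] w 0.621 g 9.981286190450191
to 0.3297 -0.285 0.0235 -16.5 : tx 0.9 ty -0.4 tz 0.2 turn -0.09  | j7 -1.29 tilt z [ 0. -0. -1.]
time: 31.28
position: [0.3291, -0.2858, 0.2096]
tool_rot: [3.104, -0.463, 0.004]
ft_force: [0.8, 0.6, -2.1]
grip_width: 0.625
grip_force: 10.0
t 31.27 p [ 0.3291 -0.2858  0.2096] rv [ 3.104 -0.463  0.004] f [ 0.8  0.6 -2.1] w 0.625 g 9.980526060098782
to 0.556 0.002 0.21 0.0 : tx 133.0 ty -341.5 tz -0.9 turn -3.40  | j7 -1.15 tilt z [ 0.002 -0.003 -1.   ]
```

```bash
python3 -m crank '[{"tx":20,"ty":-52,"tz":0,"turn":0},{"tx":40,"ty":-104,"tz":0,"turn":0},{"tx":60,"ty":-156,"tz":0,"turn":0},{"tx":80,"ty":-208,"tz":0,"turn":0},{"tx":100,"ty":-260.7,"tz":0,"turn":0}]'; python3 -m crank '[{"tx":16,"ty":-40,"tz":0,"turn":-1.7},{"tx":33,"ty":-80,"tz":0,"turn":-3.4},{"tx":33,"ty":-80,"tz":0,"turn":-3.4},{"tx":33,"ty":-80,"tz":0,"turn":-3.4}]'; python3 -m crank '[{"tx":0,"ty":0,"tz":20,"turn":0},{"tx":0,"ty":0,"tz":32,"turn":0},{"tx":0,"ty":0,"tz":38,"turn":0},{"tx":0,"ty":0,"tz":38,"turn":0},{"tx":0,"ty":0,"tz":38,"turn":0}]'; python3 go.py .5552 .002 .1637 0
```

```text
time: 31.9
position: [0.4996, -0.0634, 0.2059]
tool_rot: [-3.107, 0.464, 0.005]
ft_force: [0.2, -1.1, -2.0]
grip_width: 0.616
grip_force: 10.0
time: 32.4
position: [0.5537, 0.0017, 0.206]
tool_rot: [-3.141, -0.0, 0.006]
ft_force: [0.0, 0.7, -0.9]
grip_width: 0.617
grip_force: 10.0
time: 33.02
position: [0.5554, 0.0022, 0.1707]
tool_rot: [3.141, 0.001, 0.001]
ft_force: [0.4, -0.2, -1.6]
grip_width: 0.621
grip_force: 10.0
t 33.02 p [0.5554 0.0022 0.1707] rv [3.141e+00 1.000e-03 1.000e-03] f [ 0.4 -0.2 -1.6] w 0.621 g 9.980553566711023
to 0.5552 0.002 0.1637 0.0 : tx -0.2 ty 0.2 tz 7.0 turn 0.01  | j7 -1.81 tilt z [ 0.001 -0.    -1.   ]
```

```bash
python3 -m crank '[{"tx":0,"ty":0,"tz":3,"turn":0},{"tx":0,"ty":0,"tz":6.8,"turn":0},{"tx":0,"ty":0,"tz":6.8,"turn":0}]'; python3 -m crank '[{"tx":0,"ty":0,"tz":0,"turn":0},{"tx":0,"ty":0,"tz":0,"turn":0},{"tx":0,"ty":0,"tz":0,"turn":0},{"tx":0,"ty":0,"tz":0,"turn":0}]' 76; python3 -m crank '[{"tx":0,"ty":0,"tz":-30,"turn":0},{"tx":0,"ty":0,"tz":-80,"turn":0},{"tx":0,"ty":0,"tz":-120,"turn":0},{"tx":0,"ty":0,"tz":-120,"turn":0},{"tx":0,"ty":0,"tz":-120,"turn":0}]'; python3 -m crank '[{"tx":0,"ty":0,"tz":0,"turn":0},{"tx":0,"ty":0,"tz":0,"turn":0}]' |head -2; python3 meas.py 4; python3 -c "
from m import *
tops('wrist',.010,.018,400); tops('wrist',.044,.049,100); snap('wrist','w4.png'); st()
i=snap('side')[0][120:350,100:500,::-1]; cv2.imwrite('pics/s4.png',cv2.resize(i,None,fx=2,fy=2))"
```

```text
time: 33.4
position: [0.5553, 0.0022, 0.1635]
tool_rot: [3.142, 0.001, 0.001]
ft_force: [1.3, -0.4, -0.4]
grip_width: 0.622
grip_force: 10.0
time: 33.9
position: [0.555, 0.0021, 0.1634]
tool_rot: [3.141, 0.001, -0.0]
ft_force: [-0.3, -0.2, 0.0]
grip_width: 0.862
grip_force: 0.0
time: 34.52
position: [0.5547, 0.002, 0.2828]
tool_rot: [3.141, 0.001, -0.001]
ft_force: [-0.3, -0.1, -0.3]
grip_width: 0.873
grip_force: 0.0
time: 34.78
position: [0.5546, 0.002, 0.2824]
wrist [317. 236.] xy 555.3 1.4 size 70 54 long ang 0.3 z 0.1697 hsv [ 97.  30. 205.] 6014
wrist [374.  88.] xy 688.8 -64.0 size 78 62 long ang 1.8 z 0.0138 hsv [ 97.  30. 207.] 3101
wrist [92. 77.] xy 696.6 236.5 size 56 20 long ang -10.9 z 0.0464 hsv [98. 41. 92.] 170
wrist [585.  77.] xy 694.5 -276.8 size 61 21 long ang 17.0 z 0.0465 hsv [150.   4. 192.] 222
wrist [380.  83.] xy 688.6 -63.9 size 50 16 long ang 2.5 z 0.0457 hsv [ 97.  30. 206.] 777
t 34.98 p [0.5549 0.0021 0.2831] rv [-3.141e+00 -1.000e-03  1.000e-03] f [-0.1 -0.7  0.2] w 0.875 g 0.0
```

View pics/s4.png

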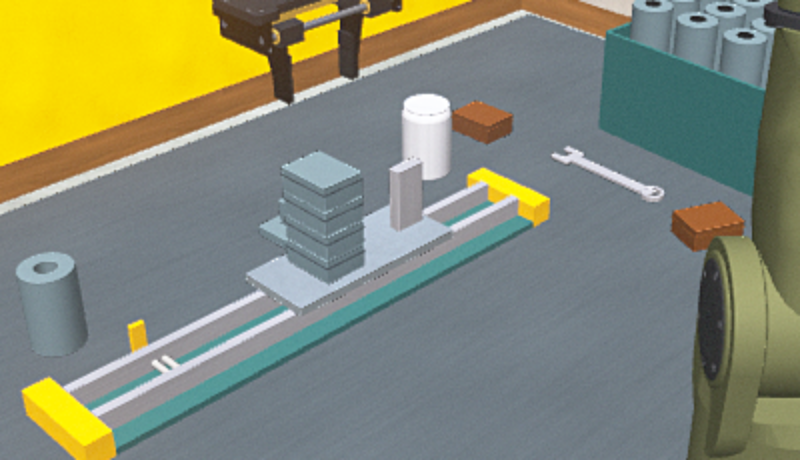

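The column is square at picture (320,215). I'll move over the cover.

```bash
python3 -m crank '[{"tx":45,"ty":22,"tz":0,"turn":-0.2},{"tx":90,"ty":44,"tz":0,"turn":-0.4},{"tx":133.8,"ty":66,"tz":30,"turn":-0.4},{"tx":133.8,"ty":66,"tz":90,"turn":-0.4},{"tx":133.8,"ty":66,"tz":150,"turn":-0.4}]' 60 10; python3 -m crank '[{"tx":0,"ty":0,"tz":0,"turn":0},{"tx":0,"ty":0,"tz":0,"turn":0}]' |head -2; python3 -c "
from m import *
tops('scene',.040,.05,20); tops('side',.04,.05,20);tops('wrist',.04,.05,20);tops('wrist',.01,.018,100)" | grep -E 'xy 6[5-9]|xy 7[0-3]';  python3 go.py .6886 -.064 .036 2
```

```text
time: 35.65
position: [0.6895, -0.0641, 0.1313]
tool_rot: [-3.14, -0.055, -0.001]
ft_force: [0.6, -0.5, -0.6]
grip_width: 0.693
grip_force: 0.0
time: 35.9
position: [0.6902, -0.0635, 0.136]
scene [470. 311.] xy 719.2 247.9 size 57 27 long ang 64.2 z 0.0446 hsv [98.  28.  88.5] 64
scene [348. 321.] xy 690.1 -63.4 size 52 17 long ang 2.2 z 0.0451 hsv [ 97.  38. 174.] 114
scene [255. 349.] xy 723.2 -299.4 size 62 26 long ang 87.7 z 0.0455 hsv [162.   7. 141.] 71
side [312. 194.] xy 685.7 -285.1 size 65 33 long ang 48.6 z 0.0454 hsv [132.   6. 225.] 79
side [584. 246.] xy 67.4 -547.5 size 257 16 long ang 2.6 z 0.0447 hsv [ 90. 119. 106.] 441
side [127. 279.] xy 682.5 264.1 size 59 32 long ang 65.2 z 0.0449 hsv [ 99.   40.  139.5] 122
wrist [609. 231.] xy 710.5 -274.3 size 53 15 long ang -20.1 z 0.045 hsv [143.   4. 198.] 829
wrist [316. 249.] xy 689.3 -63.6 size 50 16 long ang 2.2 z 0.0456 hsv [ 97.  28. 220.] 1470
wrist [317. 234.] xy 689.2 -63.8 size 78 62 long ang 2.0 z 0.0137 hsv [ 97.  29. 220.] 5456
wrist [579. 224.] xy 706.9 -280.1 size 65 28 long ang -15.7 z 0.0142 hsv [140.   4. 198.] 580
t 36.1 p [ 0.6904 -0.0636  0.1367] rv [3.14  0.056 0.007] f [-0.5 -0.9  0.4] w 0.688 g 0.0
to 0.6886 -0.064 0.036 2.0 : tx -2.3 ty 0.2 tz 100.6 turn 0.01  | j7 -1.78 tilt z [ 0.005 -0.001 -1.   ]
```

```bash
python3 -m crank '[{"tx":-1.3,"ty":0,"tz":40,"turn":0},{"tx":-1.3,"ty":0,"tz":80,"turn":0},{"tx":-1.3,"ty":0,"tz":97,"turn":0},{"tx":-1.3,"ty":0,"tz":97,"turn":0},{"tx":-1.3,"ty":0,"tz":97,"turn":0}]'; python3 -m crank '[{"tx":0,"ty":0,"tz":0,"turn":0},{"tx":0,"ty":0,"tz":0,"turn":0},{"tx":0,"ty":0,"tz":0,"turn":0},{"tx":0,"ty":0,"tz":0,"turn":0},{"tx":0,"ty":0,"tz":0,"turn":0}]' 5 10;  python3 -m crank '[{"tx":0,"ty":0,"tz":0,"turn":0},{"tx":0,"ty":0,"tz":0,"turn":0},{"tx":0,"ty":0,"tz":0,"turn":0}]'; python3 go.py .689 -.064 .036 2
```

```text
time: 36.72
position: [0.6891, -0.0636, 0.0386]
tool_rot: [3.141, 0.056, 0.005]
ft_force: [-0.4, -0.8, 0.1]
grip_width: 0.688
grip_force: 0.0
time: 37.35
position: [0.6875, -0.0639, 0.0364]
tool_rot: [3.141, 0.056, -0.0]
ft_force: [0.6, 0.3, -0.0]
grip_width: 0.205
grip_force: 0.0
time: 37.72
position: [0.6875, -0.0637, 0.0364]
tool_rot: [-3.141, -0.056, 0.0]
ft_force: [-0.2, 0.7, -0.0]
grip_width: 0.18
grip_force: 10.0
t 37.73 p [ 0.6875 -0.0637  0.0364] rv [-3.141 -0.056  0.   ] f [-0.2  0.7 -0. ] w 0.18 g 10.000049141817726
to 0.689 -0.064 0.036 2.0 : tx 1.4 ty 0.3 tz 0.4 turn 0.01  | j7 -1.83 tilt z [-0.  0. -1.]
```

```bash
python3 -m crank '[{"tx":0,"ty":0,"tz":-30,"turn":0},{"tx":0,"ty":0,"tz":-85,"turn":0},{"tx":0,"ty":0,"tz":-140,"turn":0},{"tx":0,"ty":0,"tz":-195,"turn":0},{"tx":0,"ty":0,"tz":-215,"turn":0}]'; python3 -m crank '[{"tx":0,"ty":0,"tz":0,"turn":0},{"tx":-40,"ty":-20,"tz":0,"turn":0.1},{"tx":-85,"ty":-45,"tz":0,"turn":0.2},{"tx":-130.8,"ty":-70.5,"tz":0,"turn":0.41},{"tx":-130.8,"ty":-70.5,"tz":0,"turn":0.41}]';python3 -m crank '[{"tx":0,"ty":0,"tz":12,"turn":0},{"tx":0,"ty":0,"tz":25,"turn":0},{"tx":0,"ty":0,"tz":38,"turn":0},{"tx":0,"ty":0,"tz":38,"turn":0},{"tx":0,"ty":0,"tz":38,"turn":0}]'; python3 go.py .5543 .002 .2064 0; python3 -c "
from m import *
tops('wrist',.182,.189,400)"
```

```text
time: 38.35
position: [0.6888, -0.0635, 0.2552]
tool_rot: [3.14, 0.056, 0.008]
ft_force: [-0.1, 0.1, -2.6]
grip_width: 0.181
grip_force: 10.0
time: 38.98
position: [0.5496, 0.0042, 0.2483]
tool_rot: [3.139, 0.006, -0.01]
ft_force: [1.0, -0.6, -2.0]
grip_width: 0.179
grip_force: 10.0
time: 39.6
position: [0.5547, 0.0021, 0.2134]
tool_rot: [-3.141, -0.0, -0.0]
ft_force: [-0.7, 1.7, -2.0]
grip_width: 0.183
grip_force: 10.0
t 39.6 p [0.5547 0.0021 0.2134] rv [-3.141 -0.    -0.   ] f [-0.7  1.7 -2. ] w 0.183 g 9.999370495788753
to 0.5543 0.002 0.2064 0.0 : tx -0.4 ty 0.1 tz 7.0 turn 0.00  | j7 -1.80 tilt z [ 0.     0.001 -1.   ]
```

```bash
python3 -m crank '[{"tx":-0.3,"ty":0,"tz":3,"turn":0},{"tx":-0.3,"ty":0,"tz":6.8,"turn":0},{"tx":-0.3,"ty":0,"tz":6.8,"turn":0},{"tx":-0.3,"ty":0,"tz":6.8,"turn":0}]'; python3 -m crank '[{"tx":0,"ty":0,"tz":0,"turn":0},{"tx":0,"ty":0,"tz":0,"turn":0},{"tx":0,"ty":0,"tz":0,"turn":0},{"tx":0,"ty":0,"tz":0,"turn":0}]' 50; python3 -m crank '[{"tx":0,"ty":0,"tz":-20,"turn":0},{"tx":0,"ty":0,"tz":-50,"turn":0},{"tx":0,"ty":0,"tz":-90,"turn":0},{"tx":0,"ty":0,"tz":-90,"turn":0},{"tx":0,"ty":0,"tz":-90,"turn":0}]'; python3 -m crank '[{"tx":0,"ty":0,"tz":0,"turn":0},{"tx":0,"ty":0,"tz":0,"turn":0}]' |head -2;  python3 -c "
from m import *
tops('wrist',.18,.188,400);tops('wrist',.212,.22,200); snap('wrist','w5.png')"; python3 hd.py; python3 go.py .556 -.123 .29 90
```

```text
time: 40.15
position: [0.5539, 0.0019, 0.2066]
tool_rot: [3.141, -0.0, -0.0]
ft_force: [-0.3, -0.6, -2.0]
grip_width: 0.182
grip_force: 10.0
time: 40.65
position: [0.5541, 0.002, 0.2067]
tool_rot: [3.141, -0.0, 0.0]
ft_force: [0.2, 0.1, 0.4]
grip_width: 0.529
grip_force: 0.0
time: 41.28
position: [0.5541, 0.002, 0.2971]
tool_rot: [3.141, -0.0, 0.001]
ft_force: [-0.8, 0.4, -0.3]
grip_width: 0.574
grip_force: 0.0
time: 41.52
position: [0.5536, 0.0019, 0.2959]
wrist [317. 232.] xy 556.0 1.0 size 78 62 long ang -0.1 z 0.1837 hsv [ 97.  29. 209.] 5934
wrist [317. 247.] xy 555.7 1.1 size 50 16 long ang 0.4 z 0.2156 hsv [ 97.  30. 209.] 1620
wrist 750 [ 0.54810706 -0.14212829  0.12402637] [ 0.5641506  -0.10247589  0.13096162]
scene [[0.5539, -0.1237, 0.1282]] [[0.5573, 0.0004, 0.0524]]
scene 107 [ 0.5252059  -0.14291925  0.12412544] [ 0.57713254 -0.02517836  0.13394458]
side [[0.557, -0.1192, 0.1333]] [[0.5555, 0.0063, 0.0498]]
side 152 [ 0.52531864 -0.14252772  0.12400238] [0.58496653 0.03112795 0.13383468]
t 42.02 p [0.5541 0.002  0.2966] rv [ 3.142 -0.    -0.   ] f [ 0.5  0.2 -1. ] w 0.574 g 0.0
to 0.556 -0.123 0.29 90.0 : tx 1.9 ty 125.0 tz 6.6 turn -18.00  | j7 -1.75 tilt z [-0. -0. -1.]
```

View pics/w5.png

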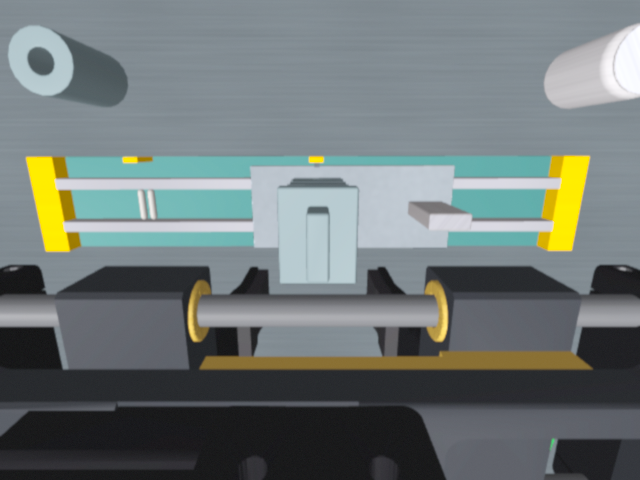

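The cover sits centred and square on the column, at picture (317,235). Next I'll check how far the wrist camera sticks out towards the column for the handle grasp.

```bash
python3 - <<'E'
from h import *
s=ctrl.get_state(); m=ctrl.camera_model('wrist'); M=R.from_rotvec(s['tool_rot']).as_matrix()
print('cam in tool',(M.T@(np.array(m['origin'])-s['position'])).round(3)); print(np.array(m['orientation']).round(3))
E
python3 -m crank '[{"tx":0,"ty":25,"tz":0,"turn":-2},{"tx":1,"ty":50,"tz":0,"turn":-4},{"tx":1,"ty":75,"tz":0,"turn":-6},{"tx":2,"ty":100,"tz":0,"turn":-8},{"tx":2,"ty":125,"tz":0,"turn":-10}]' 70 20; python3 -m crank '[{"tx":0,"ty":0,"tz":0,"turn":-2},{"tx":0,"ty":0,"tz":0,"turn":-4},{"tx":0,"ty":0,"tz":0,"turn":-6},{"tx":0,"ty":0,"tz":0,"turn":-8},{"tx":0,"ty":0,"tz":0,"turn":-8}]'; python3 hd.py; python3 -c "
from m import *
tops('wrist',.18,.188,400);tops('wrist',.126,.132,200)"; python3 go.py .556 -.1228 .11 90
```

```text
cam in tool [ 0.068  0.001 -0.143]
[ 2.086 -2.087 -0.265]
time: 42.65
position: [0.556, -0.1239, 0.2967]
tool_rot: [2.843, 1.335, 0.0]
ft_force: [-0.8, 0.5, -0.9]
grip_width: 0.802
grip_force: 0.0
time: 43.28
position: [0.556, -0.1232, 0.2965]
tool_rot: [-2.224, -2.219, -0.0]
ft_force: [-0.3, 0.6, 0.2]
grip_width: 0.806
grip_force: 0.0
wrist 794 [ 0.525449   -0.14253317  0.12486096] [ 0.58435397 -0.02663958  0.13310904]
scene [[0.5565, -0.1246, 0.1279]] [[0.5568, 0.0018, 0.0494]]
scene 109 [ 0.5326287  -0.14251446  0.12400871] [0.58410383 0.02952497 0.13392148]
side [[0.5556, -0.1215, 0.1303]] [[0.5552, 0.0015, 0.0471]]
side 149 [ 0.52520489 -0.14492717  0.12407236] [0.584095   0.03139747 0.1337735 ]
wrist [317.  65.] xy 556.0 0.9 size 78 63 long ang -0.1 z 0.1837 hsv [ 97.  29. 210.] 8028
wrist [318. 222.] xy 556.3 -122.8 size 39 16 long ang -89.8 z 0.1287 hsv [120.   9. 219.] 705
t 43.73 p [ 0.5561 -0.123   0.2967] rv [ 2.222  2.221 -0.   ] f [-0.7  0.2 -0.4] w 0.806 g 0.0
to 0.556 -0.1228 0.11 90.0 : tx 0.2 ty -0.1 tz 186.7 turn -0.01  | j7 -0.06 tilt z [ 0. -0. -1.]
```

```bash
python3 -m crank '[{"tx":-6,"ty":0,"tz":40,"turn":0},{"tx":-6,"ty":0,"tz":90,"turn":0},{"tx":-6,"ty":0,"tz":140,"turn":0},{"tx":-6,"ty":0,"tz":170,"turn":0},{"tx":-6,"ty":0,"tz":181,"turn":0}]'; python3 -m crank '[{"tx":0,"ty":0,"tz":0,"turn":0},{"tx":0,"ty":0,"tz":0,"turn":0},{"tx":0,"ty":0,"tz":0,"turn":0},{"tx":0,"ty":0,"tz":0,"turn":0},{"tx":0,"ty":0,"tz":0,"turn":0}]' 5 20;  python3 -m crank '[{"tx":0,"ty":0,"tz":0,"turn":0},{"tx":0,"ty":0,"tz":0,"turn":0},{"tx":0,"ty":0,"tz":0,"turn":0},{"tx":0,"ty":0,"tz":0,"turn":0}]'; python3 br.py | grep bracket
```

```text
time: 44.35
position: [0.5549, -0.1289, 0.1139]
tool_rot: [-2.22, -2.219, 0.002]
ft_force: [0.2, -1.0, 0.4]
grip_width: 0.806
grip_force: 0.0
time: 44.98
position: [0.5562, -0.1291, 0.1159]
tool_rot: [2.221, 2.221, 0.0]
ft_force: [0.2, -0.4, -0.5]
grip_width: 0.323
grip_force: 0.0
time: 45.48
position: [0.5561, -0.1291, 0.1157]
tool_rot: [2.221, 2.221, 0.0]
ft_force: [1.0, -0.4, 1.6]
grip_width: 0.179
grip_force: 20.0
wrist bracket 70 [ 0.6101 -0.0057  0.0199] [ 0.6129 -0.0044  0.046 ]
scene bracket 59 [ 0.6059 -0.0047  0.0126] [0.6163 0.0089 0.0486]
scene bracket 58 [0.5901 0.2049 0.0111] [0.616  0.223  0.0471]
side bracket 105 [0.6029 0.205  0.0186] [0.6117 0.2214 0.0466]
```

```bash
python3 -m crank '[{"tx":2,"ty":0,"tz":0,"turn":0},{"tx":5,"ty":0,"tz":0,"turn":0},{"tx":10,"ty":0,"tz":0,"turn":0},{"tx":17,"ty":0,"tz":0,"turn":0},{"tx":25,"ty":0,"tz":0,"turn":0}]'; python3 -m crank '[{"tx":8,"ty":0,"tz":0,"turn":0},{"tx":16,"ty":0,"tz":0,"turn":0},{"tx":24,"ty":0,"tz":0,"turn":0},{"tx":32,"ty":0,"tz":0,"turn":0},{"tx":40,"ty":0,"tz":0,"turn":0}]' | head -4; python3 -m crank '[{"tx":8,"ty":0,"tz":0,"turn":0},{"tx":16,"ty":0,"tz":0,"turn":0},{"tx":24,"ty":0,"tz":0,"turn":0},{"tx":32,"ty":0,"tz":0,"turn":0},{"tx":40,"ty":0,"tz":0,"turn":0}]' | head -4;python3 -c "
from m import *
tops('wrist',.18,.188,400)
i=snap('side')[0][120:350,100:500,::-1]; cv2.imwrite('pics/s6.png',cv2.resize(i,None,fx=2,fy=2))"; python3 go.py .556 .081 .1157 90
```

```text
time: 46.25
position: [0.5561, -0.1032, 0.1157]
tool_rot: [2.221, 2.222, 0.001]
ft_force: [1.6, -0.7, -0.2]
grip_width: 0.181
grip_force: 20.0
time: 46.88
position: [0.5561, -0.0635, 0.1157]
tool_rot: [2.222, 2.221, -0.0]
ft_force: [1.0, -0.6, 0.4]
time: 47.5
position: [0.556, -0.0235, 0.1157]
tool_rot: [2.222, 2.221, -0.0]
ft_force: [0.6, -1.7, 1.5]
wrist [317. 300.] xy 556.0 2.9 size 82 23 long ang -0.1 z 0.1837 hsv [111.  29. 122.] 7115
wrist [580. 317.] xy 618.9 -1.7 size 36 25 long ang 6.7 z 0.1833 hsv [114.  10. 150.] 5080
wrist [ 59. 316.] xy 491.4 4.6 size 40 21 long ang 22.2 z 0.1832 hsv [114.   9. 154.] 4724
wrist [604. 459.] xy 634.9 -39.2 size 21 3 long ang -88.9 z 0.1833 hsv [135.  26.  30.] 969
t 47.6 p [ 0.556  -0.0218  0.1157] rv [-2.219e+00 -2.223e+00 -2.000e-03] f [1.8 1.6 0.7] w 0.183 g 20.00148765044287
to 0.556 0.081 0.1157 90.0 : tx 102.8 ty 0.2 tz 0.2 turn 0.02  | j7 -0.34 tilt z [ 0.     0.002 -1.   ]
```

View pics/s6.png

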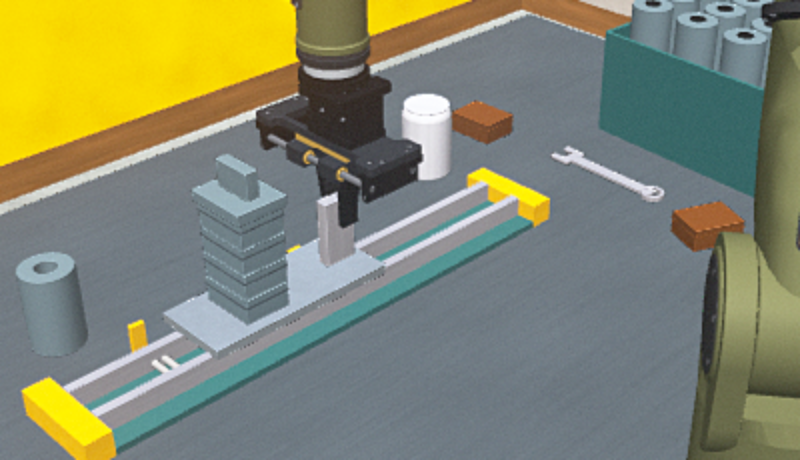

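The column is still square and covered, at picture (245,240), with the sleeve clear. I'll carry on for the remaining 105 mm.

```bash
python3 -m crank '[{"tx":4,"ty":0,"tz":0,"turn":0},{"tx":11,"ty":0,"tz":0,"turn":0},{"tx":19,"ty":0,"tz":0,"turn":0},{"tx":27,"ty":0,"tz":0,"turn":0},{"tx":35,"ty":0,"tz":0,"turn":0}]'|head -4; python3 -m crank '[{"tx":8,"ty":0,"tz":0,"turn":0},{"tx":16,"ty":0,"tz":0,"turn":0},{"tx":24,"ty":0,"tz":0,"turn":0},{"tx":32,"ty":0,"tz":0,"turn":0},{"tx":40,"ty":0,"tz":0,"turn":0}]' | head -4; python3 -m crank '[{"tx":8,"ty":0,"tz":0,"turn":0},{"tx":15,"ty":0,"tz":0,"turn":0},{"tx":20,"ty":0,"tz":0,"turn":0},{"tx":24,"ty":0,"tz":0,"turn":0},{"tx":27,"ty":0,"tz":0,"turn":0}]' | head -4;python3 -m crank '[{"tx":2,"ty":0,"tz":0,"turn":0},{"tx":3,"ty":0,"tz":0,"turn":0},{"tx":3,"ty":0,"tz":0,"turn":0},{"tx":3,"ty":0,"tz":0,"turn":0}]' | head -4; python3 go.py .556 .081 .1157 90; python3 br.py|grep -v dark
```

```text
time: 48.22
position: [0.556, 0.0117, 0.1157]
tool_rot: [-2.221, -2.221, 0.0]
ft_force: [-0.3, -0.7, 2.9]
time: 48.85
position: [0.5559, 0.0515, 0.1156]
tool_rot: [-2.221, -2.221, 0.001]
ft_force: [-2.7, -1.8, 4.6]
time: 49.48
position: [0.5558, 0.0764, 0.1156]
tool_rot: [2.223, 2.219, -0.004]
ft_force: [-2.0, -2.8, 7.3]
time: 49.98
position: [0.5559, 0.0816, 0.1156]
tool_rot: [-2.221, -2.221, -0.0]
ft_force: [-2.6, -0.2, 5.2]
t 49.98 p [0.5559 0.0816 0.1156] rv [-2.221 -2.221 -0.   ] f [-2.6 -0.2  5.2] w 0.185 g 19.998885656241328
to 0.556 0.081 0.1157 90.0 : tx -0.6 ty 0.1 tz -0.1 turn 0.00  | j7 -0.54 tilt z [-0.     0.001 -1.   ]
wrist bracket 86 [0.6091 0.2043 0.0205] [0.6128 0.206  0.0467]Traceback (most recent call last):
  File "br.py", line 9, in <module>
    if d.sum()>50: print(n,'deck y',np.percentile(P[d][:,1],[0.2,99.8]).round(4), 'x',np.percentile(P[(abs(P[...,2]-.05)<.004)&(abs(P[...,0]-.556)<.07)&(abs(P[...,1])<.05)][:,0],[1,99]).round(4))
                                                                                      ~~~~~~~~~~~~~^^^^^^^^^^^^^^^^^^^^^^^^^^^^^^^^^^^^^^^^^^^^^^^^^^^^^^^^^^^^^^^^^^^^^^^^^^^^^^^^^^^^^^
    return _quantile_unchecked(
        a, q, axis, out, overwrite_input, method, keepdims, weights)
    return _ureduce(a,
                    func=_quantile_ureduce_func,
    ...<5 lines>...
                    overwrite_input=overwrite_input,
                    method=method)
    r = func(a, **kwargs)
    result = _quantile(arr,
                       quantiles=q,
    ...<2 lines>...
                       out=out,
                       weights=wgt)
    slices_having_nans = np.isnan(arr[-1, ...])
                                  ~~~^^^^^^^^^
IndexError: index -1 is out of bounds for axis 0 with size 0
```

Now I'll open, wait, rise and check.

```bash
python3 -m crank '[{"tx":0,"ty":0,"tz":0,"turn":0},{"tx":0,"ty":0,"tz":0,"turn":0},{"tx":0,"ty":0,"tz":0,"turn":0},{"tx":0,"ty":0,"tz":0,"turn":0},{"tx":0,"ty":0,"tz":0,"turn":0}]' 70 10 |tail -2;  python3 -m crank '[{"tx":0,"ty":0,"tz":-50,"turn":0},{"tx":0,"ty":0,"tz":-100,"turn":0},{"tx":0,"ty":0,"tz":-150,"turn":0},{"tx":0,"ty":0,"tz":-185,"turn":0},{"tx":0,"ty":0,"tz":-185,"turn":0}]'|head -2; python3 -m crank '[{"tx":-50,"ty":0,"tz":0,"turn":0},{"tx":-100,"ty":0,"tz":0,"turn":0},{"tx":-100,"ty":0,"tz":0,"turn":0},{"tx":-100,"ty":0,"tz":0,"turn":0},{"tx":-100,"ty":0,"tz":0,"turn":0}]'|head -2; sed -i "s/(abs(P\[...,1\])<.05)/(P[...,1]>-.2)/" br.py; python3 br.py|grep -v dark;  python3 -c "
from m import *
tops('wrist',.126,.132,200);tops('wrist',.18,.188,400);tops('wrist',.212,.22,200)
a=snap('side')[0][120:420,60:460,::-1]; cv2.imwrite('pics/s7.png',cv2.resize(a,None,fx=2,fy=2)); snap('wrist','w7.png')"
```

```text
grip_width: 0.661
grip_force: 0.0
time: 51.28
position: [0.5574, 0.0818, 0.3035]
time: 51.9
position: [0.5558, -0.0172, 0.3004]
wrist bracket 119 [ 0.6076 -0.0042  0.0162] [0.6135 0.0104 0.047 ]
wrist bracket 22 [0.6087 0.204  0.0142] [0.6124 0.2048 0.0277]
wrist deck y [0.0575 0.185 ] x [0.509  0.6034]
scene bracket 59 [ 0.6024 -0.0048  0.011 ] [0.6163 0.009  0.0477]
scene bracket 60 [0.6035 0.2051 0.0132] [0.6152 0.2204 0.0488]
scene deck y [0.0567 0.2883] x [0.5084 0.6069]
side bracket 86 [ 0.604  -0.0041  0.0168] [0.6131 0.0115 0.0481]
side deck y [0.0571 0.2883] x [0.505  0.6027]
wrist [318. 104.] xy 556.0 87.1 size 39 15 long ang -89.5 z 0.1286 hsv [120.   9. 221.] 873
```

View pics/s7.png

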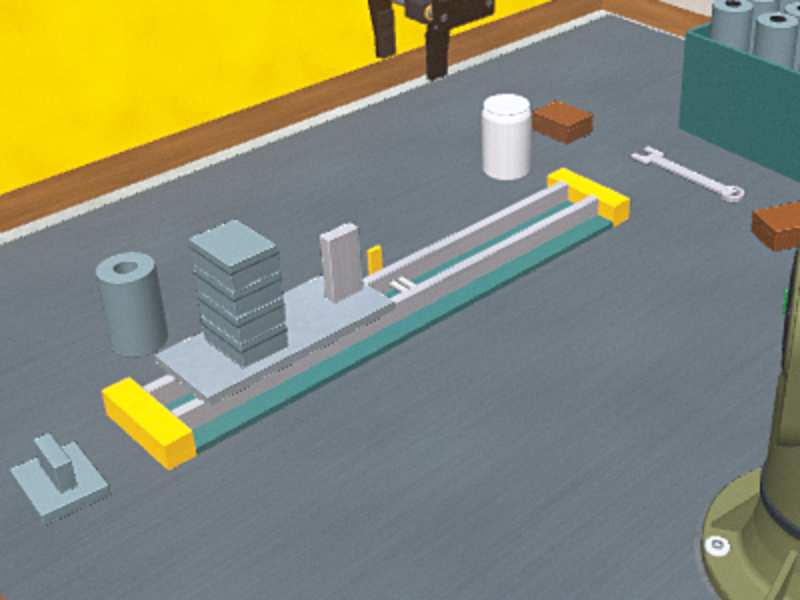

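View pics/w7.png

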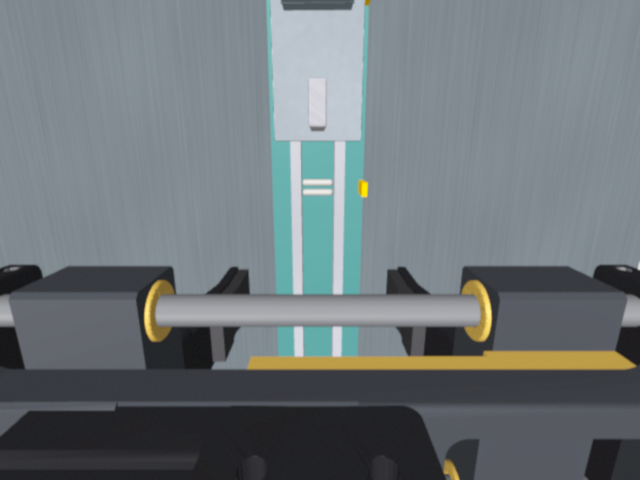

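The side view shows that the cover has come off. It lies upright on the table at picture (60,480), beyond the furnace end. The four-case column at (240,295) is still square, and the carriage is in the furnace stop (deck about 0.057–0.288, centre 0.2125). I don't know yet what took it off. To honour the order asked, I'll pull the carriage back to the loading stop, cover it again and repeat the push. First I'll measure the cover and the column.

```bash
python3 -c "
from m import *
for n in('scene','side'):
    tops(n,.040,.05,20); tops(n,.010,.018,100); tops(n,.164,.174,50); tops(n,.11,.12,1000)
s=cv2.imread('pics/br_side.png')
" | grep -E 'hsv \[ ?9[5-9]|hsv \[10'
```

```text
scene [504. 254.] xy 548.3 423.4 size 51 19 long ang -8.0 z 0.0447 hsv [ 98.   35.  166.5] 86
scene [418. 274.] xy 560.0 171.9 size 233 108 long ang 87.0 z 0.0482 hsv [106.  26. 183.] 816
scene [404. 261.] xy 520.1 137.4 size 31 17 long ang -19.3 z 0.049 hsv [107.  26. 185.] 25
scene [470. 311.] xy 719.3 245.7 size 55 21 long ang 58.2 z 0.0447 hsv [98. 28. 89.] 64
scene [548. 328.] xy 806.3 407.0 size 54 26 long ang 35.7 z 0.0452 hsv [98.5 36.  85.5] 72
scene [571. 348.] xy 868.0 432.9 size 54 26 long ang 25.9 z 0.0447 hsv [98. 36. 84.] 75
scene [599. 369.] xy 933.8 460.9 size 54 25 long ang 32.1 z 0.0448 hsv [98. 35. 84.] 90
scene [500. 264.] xy 548.3 422.8 size 81 62 long ang -4.9 z 0.0137 hsv [ 98.  34. 173.] 283
scene [319. 287.] xy 541.1 -101.6 size 192 19 long ang 90.0 z 0.0135 hsv [102.5   9.  112.5] 146
scene [323. 301.] xy 591.3 -106.2 size 214 20 long ang -88.9 z 0.0137 hsv [ 98.5  11.  113. ] 182
scene [18. 23.] xy -1304.8 -1247.0 size 259 45 long ang -8.9 z 0.1692 hsv [108. 179. 120.] 61
scene [557.  51.] xy -451.5 1137.8 size 237 25 long ang 89.6 z 0.1688 hsv [105.   8. 
[... 2840 characters left out ...]
-607.6 size 79 43 long ang 57.9 z 0.1685 hsv [ 99.  47. 143.] 86
side [470. 150.] xy 410.2 -581.1 size 54 25 long ang 22.6 z 0.1684 hsv [ 99.  47. 139.] 68
side [575. 175.] xy 148.7 -626.9 size 55 33 long ang 16.9 z 0.1689 hsv [ 99.   47.  137.5] 108
side [608. 185.] xy 73.6 -632.2 size 55 30 long ang 13.2 z 0.169 hsv [ 99.  47. 139.] 105
side [176. 242.] xy 554.8 212.4 size 78 57 long ang 2.2 z 0.1696 hsv [ 99.  45. 191.] 636
side [ 12. 396.] xy 368.3 592.8 size 35 7 long ang -58.9 z 0.1715 hsv [99.  47.5 90. ] 58
side [ 26. 435.] xy 296.0 603.1 size 55 27 long ang 77.9 z 0.169 hsv [ 99.  48. 133.] 287
side [  7. 476.] xy 245.1 645.6 size 13 5 long ang -65.4 z 0.1709 hsv [100.  24.  81.] 59
```

```bash
python3 -m crank '[{"tx":50,"ty":0,"tz":0,"turn":0},{"tx":99,"ty":0,"tz":0,"turn":0},{"tx":99,"ty":0,"tz":60,"turn":0},{"tx":99,"ty":0,"tz":120,"turn":0},{"tx":99,"ty":0,"tz":165,"turn":0}]' 70 20|head -2; python3 -m crank '[{"tx":0,"ty":0,"tz":10,"turn":0},{"tx":0,"ty":0,"tz":19,"turn":0},{"tx":0,"ty":0,"tz":19,"turn":0}]'|head -4;  python3 go.py .556 .081 .1157 90
```

```text
time: 53.32
position: [0.5553, 0.0796, 0.1332]
time: 53.7
position: [0.5569, 0.0802, 0.1178]
tool_rot: [2.221, 2.22, 0.002]
ft_force: [-0.0, 0.0, 0.2]
t 53.7 p [0.5569 0.0802 0.1178] rv [2.221e+00 2.220e+00 2.000e-03] f [-0.   0.   0.2] w 0.805 g 0.0
to 0.556 0.081 0.1157 90.0 : tx 0.8 ty -0.9 tz 2.1 turn -0.00  | j7 -0.53 tilt z [ 0.002  0.    -1.   ]
```

```bash
python3 -m crank '[{"tx":0,"ty":0,"tz":0,"turn":0},{"tx":0,"ty":0,"tz":0,"turn":0},{"tx":0,"ty":0,"tz":0,"turn":0},{"tx":0,"ty":0,"tz":0,"turn":0},{"tx":0,"ty":0,"tz":0,"turn":0}]' 5 20|tail -2;  python3 -m crank '[{"tx":0,"ty":0,"tz":0,"turn":0},{"tx":0,"ty":0,"tz":0,"turn":0},{"tx":0,"ty":0,"tz":0,"turn":0},{"tx":0,"ty":0,"tz":0,"turn":0}]'; python3 -m crank '[{"tx":-2,"ty":0,"tz":0,"turn":0},{"tx":-5,"ty":0,"tz":0,"turn":0},{"tx":-10,"ty":0,"tz":0,"turn":0},{"tx":-17,"ty":0,"tz":0,"turn":0},{"tx":-25,"ty":0,"tz":0,"turn":0}]'; for i in 1; do python3 -m crank '[{"tx":-8,"ty":0,"tz":0,"turn":0},{"tx":-16,"ty":0,"tz":0,"turn":0},{"tx":-24,"ty":0,"tz":0,"turn":0},{"tx":-32,"ty":0,"tz":0,"turn":0},{"tx":-40,"ty":0,"tz":0,"turn":0}]' | head -4; done; python3 go.py .556 -.1291 .1157 90
```

```text
grip_width: 0.324
grip_force: 0.0
time: 54.82
position: [0.5559, 0.08, 0.1166]
tool_rot: [-2.221, -2.221, 0.001]
ft_force: [-0.9, -0.1, 1.0]
grip_width: 0.184
grip_force: 20.0
time: 55.45
position: [0.5559, 0.0541, 0.1166]
tool_rot: [-2.222, -2.221, 0.001]
ft_force: [-0.8, 1.3, 0.7]
grip_width: 0.181
grip_force: 20.0
time: 56.08
position: [0.556, 0.0144, 0.1166]
tool_rot: [-2.222, -2.221, 0.0]
ft_force: [-0.3, 1.7, 0.4]
t 56.08 p [0.556  0.0144 0.1166] rv [-2.222 -2.221  0.   ] f [-0.3  1.7  0.4] w 0.18 g 20.00236219726503
to 0.556 -0.1291 0.1157 90.0 : tx -143.5 ty 0.1 tz 0.9 turn -0.00  | j7 -0.41 tilt z [-0. -0. -1.]
```

```bash
python3 -m crank '[{"tx":-8,"ty":0,"tz":0,"turn":0},{"tx":-16,"ty":0,"tz":0,"turn":0},{"tx":-24,"ty":0,"tz":0,"turn":0},{"tx":-32,"ty":0,"tz":0,"turn":0},{"tx":-40,"ty":0,"tz":0,"turn":0}]' | head -2;  python3 -m crank '[{"tx":-8,"ty":0,"tz":0,"turn":0},{"tx":-16,"ty":0,"tz":0,"turn":0},{"tx":-24,"ty":0,"tz":0,"turn":0},{"tx":-32,"ty":0,"tz":0,"turn":0},{"tx":-40,"ty":0,"tz":0,"turn":0}]' | head -2; python3 -m crank '[{"tx":-8,"ty":0,"tz":0,"turn":0},{"tx":-16,"ty":0,"tz":0,"turn":0},{"tx":-24,"ty":0,"tz":0,"turn":0},{"tx":-32,"ty":0,"tz":0,"turn":0},{"tx":-40,"ty":0,"tz":0,"turn":0}]' | head -2; python3 -m crank '[{"tx":-8,"ty":0,"tz":0,"turn":0},{"tx":-15,"ty":0,"tz":0,"turn":0},{"tx":-21,"ty":0,"tz":0,"turn":0},{"tx":-24,"ty":0,"tz":0,"turn":0},{"tx":-25,"ty":0,"tz":0,"turn":0}]' | head -4; python3 -m crank '[{"tx":0,"ty":0,"tz":0,"turn":0},{"tx":0,"ty":0,"tz":0,"turn":0}]'; python3 br.py|grep bracket
```

```text
time: 56.7
position: [0.556, -0.0256, 0.1166]
time: 57.32
position: [0.5561, -0.0656, 0.1166]
time: 57.95
position: [0.5561, -0.1056, 0.1166]
time: 58.58
position: [0.5561, -0.1302, 0.1166]
tool_rot: [-2.222, -2.221, -0.001]
ft_force: [1.3, 1.9, -3.0]
time: 58.82
position: [0.5561, -0.1302, 0.1166]
tool_rot: [2.221, 2.221, -0.0]
ft_force: [1.8, 1.0, -5.0]
grip_width: 0.183
grip_force: 20.0
wrist bracket 108 [ 0.609  -0.0056  0.0209] [ 0.613  -0.003   0.0467]
scene bracket 61 [ 0.6057 -0.0045  0.012 ] [0.6155 0.0092 0.0484]
scene bracket 59 [0.5875 0.2051 0.0122] [0.6153 0.2283 0.0471]
side bracket 104 [0.6031 0.2049 0.0164] [0.6129 0.2213 0.0472]
```

```bash
python3 -m crank '[{"tx":0,"ty":0,"tz":0,"turn":0},{"tx":0,"ty":0,"tz":0,"turn":0},{"tx":0,"ty":0,"tz":0,"turn":0},{"tx":0,"ty":0,"tz":0,"turn":0},{"tx":0,"ty":0,"tz":0,"turn":0}]' 70 10 |tail -2;  python3 -m crank '[{"tx":0,"ty":0,"tz":-50,"turn":0},{"tx":0,"ty":0,"tz":-100,"turn":0},{"tx":0,"ty":0,"tz":-150,"turn":0},{"tx":0,"ty":0,"tz":-184,"turn":0},{"tx":0,"ty":0,"tz":-184,"turn":0}]'|head -2; python3 -m crank '[{"tx":0,"ty":0,"tz":0,"turn":0},{"tx":0,"ty":0,"tz":0,"turn":0}]'|head -2; python3 br.py | grep -E 'deck|bracket'; python3 -c "
from m import *
tops('wrist',.126,.132,200);tops('wrist',.164,.174,400)"; python3 go.py .547 .4235 .3 90
```

```text
grip_width: 0.666
grip_force: 0.0
time: 60.22
position: [0.5575, -0.1297, 0.3034]
time: 60.48
position: [0.5553, -0.1301, 0.2992]
wrist bracket 108 [ 0.6076 -0.0056  0.0345] [0.6135 0.0097 0.0477]
wrist deck y [-0.1522  0.0767] x [0.5093 0.6037]
scene bracket 60 [ 0.6028 -0.0044  0.0136] [0.6162 0.0094 0.0487]
scene bracket 54 [0.5901 0.2039 0.0139] [0.6156 0.2233 0.0483]
scene deck y [-0.1519  0.0769] x [0.5082 0.6073]
side bracket 105 [0.604  0.2048 0.0178] [0.6138 0.2211 0.047 ]
side deck y [-0.1536  0.0792] x [0.5054 0.6036]
wrist [318. 214.] xy 556.2 -122.5 size 39 15 long ang 89.9 z 0.1287 hsv [120.   9. 220.] 705
wrist [317.  57.] xy 555.7 1.6 size 70 55 long ang 0.5 z 0.1697 hsv [ 97.  28. 213.] 7764
t 60.73 p [ 0.5558 -0.13    0.3001] rv [-2.221e+00 -2.221e+00  1.000e-03] f [-0.7 -0.4  0.6] w 0.803 g 0.0
to 0.547 0.4235 0.3 90.0 : tx 553.5 ty -8.9 tz 0.3 turn -0.00  | j7 -0.05 tilt z [-0.001  0.    -1.   ]
```

The carriage is back in the loading stop and the column is still square. I'll go to the cover with the tool flipped towards yaw 175.

```bash
python3 -m crank '[{"tx":50,"ty":0,"tz":0,"turn":0},{"tx":105,"ty":0,"tz":0,"turn":0},{"tx":160,"ty":0,"tz":0,"turn":0},{"tx":215,"ty":-2,"tz":0,"turn":0},{"tx":270,"ty":-4,"tz":0,"turn":0}]'|head -2; python3 -m crank '[{"tx":55,"ty":0,"tz":0,"turn":0},{"tx":110,"ty":-1,"tz":0,"turn":0},{"tx":165,"ty":-2,"tz":0,"turn":0},{"tx":220,"ty":-3,"tz":0,"turn":0},{"tx":270,"ty":-5,"tz":0,"turn":0}]'|head -2; python3 -m crank '[{"tx":0,"ty":0,"tz":0,"turn":-2},{"tx":5,"ty":0,"tz":0,"turn":-4},{"tx":10,"ty":0,"tz":0,"turn":-6},{"tx":13,"ty":0,"tz":0,"turn":-8},{"tx":13,"ty":0,"tz":0,"turn":-10}]' 60 10|head -2;python3 -m crank '[{"tx":0,"ty":0,"tz":0,"turn":-2},{"tx":0,"ty":0,"tz":40,"turn":-4},{"tx":0,"ty":0,"tz":90,"turn":-6},{"tx":0,"ty":0,"tz":140,"turn":-7},{"tx":0,"ty":0,"tz":160,"turn":-7}]'|head -2;python3 -m crank '[{"tx":0,"ty":0,"tz":0,"turn":0},{"tx":0,"ty":0,"tz":0,"turn":0}]'|head -2; python3 -c "
from m import *
tops('wrist',.04,.05,200);tops('wrist',.01,.018,400)"; python3 go.py .547 .4235 .036 174.7
```

```text
time: 61.35
position: [0.5519, 0.1414, 0.3006]
time: 61.98
position: [0.547, 0.4118, 0.3]
time: 62.6
position: [0.547, 0.4233, 0.3001]
time: 63.22
position: [0.5465, 0.4214, 0.1369]
time: 63.48
position: [0.5477, 0.4241, 0.143]
wrist [525. 129.] xy 490.3 571.2 size 178 3 long ang 4.5 z 0.0451 hsv [  8. 101.  75.] 2337
wrist [318. 242.] xy 547.4 424.3 size 50 16 long ang -5.5 z 0.0457 hsv [ 97.  30. 214.] 1413
wrist [501. 128.] xy 490.0 571.1 size 200 2 long ang 4.6 z 0.014 hsv [  8. 101.  75.] 1477
wrist [318. 228.] xy 547.8 423.9 size 78 62 long ang -5.3 z 0.0137 hsv [ 97.  30. 215.] 5355
t 63.58 p [0.5477 0.4241 0.1431] rv [0.138 3.136 0.004] f [ 0.  -0.5  0.5] w 0.69 g 0.0
to 0.547 0.4235 0.036 174.7 : tx 0.8 ty -0.9 tz 107.1 turn 0.05  | j7 0.30 tilt z [ 0.002  0.002 -1.   ]
```

```bash
python3 -m crank '[{"tx":0,"ty":-0.3,"tz":40,"turn":0},{"tx":0,"ty":-0.3,"tz":80,"turn":0},{"tx":0,"ty":-0.3,"tz":103.5,"turn":0},{"tx":0,"ty":-0.3,"tz":103.5,"turn":0},{"tx":0,"ty":-0.3,"tz":103.5,"turn":0}]'|head -4; python3 -m crank '[{"tx":0,"ty":0,"tz":0,"turn":0},{"tx":0,"ty":0,"tz":0,"turn":0},{"tx":0,"ty":0,"tz":0,"turn":0},{"tx":0,"ty":0,"tz":0,"turn":0},{"tx":0,"ty":0,"tz":0,"turn":0}]' 5 10|tail -2;  python3 -m crank '[{"tx":0,"ty":0,"tz":0,"turn":0},{"tx":0,"ty":0,"tz":0,"turn":0},{"tx":0,"ty":0,"tz":0,"turn":0}]'; python3 go.py .5476 .424 .0364 174.7;  python3 -m crank '[{"tx":0,"ty":0,"tz":-30,"turn":0},{"tx":0,"ty":0,"tz":-85,"turn":0},{"tx":0,"ty":0,"tz":-140,"turn":0},{"tx":0,"ty":0,"tz":-195,"turn":0},{"tx":0,"ty":0,"tz":-215,"turn":0}]'; python3 go.py .556 .002 .25 180
```

```text
time: 64.2
position: [0.5476, 0.4236, 0.0389]
tool_rot: [0.137, 3.137, 0.003]
ft_force: [0.1, 0.6, 1.1]
grip_width: 0.21
grip_force: 0.5
time: 65.2
position: [0.547, 0.4228, 0.0371]
tool_rot: [-0.137, -3.139, -0.0]
ft_force: [-1.1, 1.4, -0.4]
grip_width: 0.179
grip_force: 10.0
t 65.2 p [0.547  0.4228 0.0371] rv [-0.137 -3.139 -0.   ] f [-1.1  1.4 -0.4] w 0.179 g 10.000054319389164
to 0.5476 0.424 0.0364 174.7 : tx -0.5 ty 1.2 tz 0.7 turn 0.06  | j7 0.26 tilt z [-0.  0. -1.]
time: 65.82
position: [0.5472, 0.4236, 0.2556]
tool_rot: [0.137, 3.136, 0.004]
ft_force: [-0.0, 1.0, -2.1]
grip_width: 0.183
grip_force: 10.0
t 65.83 p [0.5472 0.4236 0.2556] rv [0.137 3.136 0.004] f [-0.   1.  -2.1] w 0.183 g 10.000213664607145
to 0.556 0.002 0.25 180.0 : tx -45.5 ty -419.2 tz 4.6 turn -1.00  | j7 0.36 tilt z [ 0.003  0.002 -1.   ]
```

```bash
python3 -m crank '[{"tx":-5,"ty":-45,"tz":0,"turn":0},{"tx":-10,"ty":-95,"tz":0,"turn":0},{"tx":-15,"ty":-145,"tz":0,"turn":0},{"tx":-20,"ty":-195,"tz":0,"turn":0},{"tx":-25,"ty":-245,"tz":0,"turn":0}]'|head -2; python3 -m crank '[{"tx":-6,"ty":-50,"tz":0,"turn":-0.3},{"tx":-11,"ty":-100,"tz":0,"turn":-0.6},{"tx":-16,"ty":-140,"tz":0,"turn":-1},{"tx":-20,"ty":-173.5,"tz":0,"turn":-1},{"tx":-20,"ty":-173.5,"tz":0,"turn":-1}]'|head -2;python3 -m crank '[{"tx":0,"ty":0,"tz":12,"turn":0},{"tx":0,"ty":0,"tz":25,"turn":0},{"tx":0,"ty":0,"tz":37,"turn":0},{"tx":0,"ty":0,"tz":37,"turn":0},{"tx":0,"ty":0,"tz":37,"turn":0}]'; python3 go.py .5553 .002 .2071 180
```

```text
time: 66.45
position: [0.5499, 0.1738, 0.2503]
time: 67.08
position: [0.5548, -0.0031, 0.2503]
time: 67.7
position: [0.5555, 0.0023, 0.2153]
tool_rot: [-0.001, 3.141, 0.0]
ft_force: [1.2, 0.2, -2.1]
grip_width: 0.183
grip_force: 10.0
t 67.7 p [0.5555 0.0023 0.2153] rv [-1.000e-03  3.141e+00  0.000e+00] f [ 1.2  0.2 -2.1] w 0.183 g 9.998609093308914
to 0.5553 0.002 0.2071 180.0 : tx 0.2 ty -0.3 tz 8.2 turn 0.01  | j7 1.20 tilt z [ 0.  0. -1.]
```

```bash
python3 -m crank '[{"tx":0,"ty":-0.2,"tz":4,"turn":0},{"tx":0,"ty":-0.2,"tz":8,"turn":0},{"tx":0,"ty":-0.2,"tz":8,"turn":0},{"tx":0,"ty":-0.2,"tz":8,"turn":0}]'|head -4; python3 -m crank '[{"tx":0,"ty":0,"tz":0,"turn":0},{"tx":0,"ty":0,"tz":0,"turn":0},{"tx":0,"ty":0,"tz":0,"turn":0},{"tx":0,"ty":0,"tz":0,"turn":0}]' 50 20|head -4; python3 -m crank '[{"tx":0,"ty":0,"tz":-20,"turn":0},{"tx":0,"ty":0,"tz":-50,"turn":0},{"tx":0,"ty":0,"tz":-90,"turn":0},{"tx":0,"ty":0,"tz":-90,"turn":0},{"tx":0,"ty":0,"tz":-90,"turn":0}]'|head -2; python3 -m crank '[{"tx":0,"ty":0,"tz":0,"turn":0},{"tx":0,"ty":0,"tz":0,"turn":0}]' |head -2;  python3 -c "
from m import *
tops('wrist',.18,.188,400);tops('wrist',.212,.22,200)"; python3 go.py .556 -.1295 .297 90
```

```text
time: 68.2
position: [0.5553, 0.0016, 0.2071]
tool_rot: [-0.0, -3.141, 0.0]
ft_force: [0.3, -0.3, -1.7]
time: 68.7
position: [0.5555, 0.0017, 0.2072]
tool_rot: [0.0, 3.141, -0.0]
ft_force: [0.4, -0.5, -0.2]
time: 69.32
position: [0.5555, 0.0017, 0.2977]
time: 69.58
position: [0.555, 0.0015, 0.2964]
wrist [318. 235.] xy 555.7 0.7 size 78 62 long ang -0.1 z 0.1837 hsv [ 97.  31. 204.] 5912
wrist [317. 250.] xy 555.4 0.7 size 50 16 long ang -0.4 z 0.2156 hsv [ 97.  31. 203.] 1602
t 69.67 p [0.5551 0.0016 0.2966] rv [-0.    -3.141 -0.   ] f [-0.  -0.1 -0.8] w 0.573 g 0.0
to 0.556 -0.1295 0.297 90.0 : tx -0.9 ty -131.1 tz -0.4 turn 18.00  | j7 1.27 tilt z [-0.001  0.    -1.   ]
```

```bash
python3 -m crank '[{"tx":0,"ty":-30,"tz":0,"turn":2},{"tx":0,"ty":-60,"tz":0,"turn":4},{"tx":-1,"ty":-90,"tz":0,"turn":6},{"tx":-1,"ty":-120,"tz":0,"turn":8},{"tx":-1,"ty":-131,"tz":0,"turn":10}]' 70 20|head -2; python3 -m crank '[{"tx":0,"ty":0,"tz":0,"turn":2},{"tx":0,"ty":0,"tz":0,"turn":4},{"tx":0,"ty":0,"tz":0,"turn":6},{"tx":0,"ty":0,"tz":0,"turn":8},{"tx":0,"ty":0,"tz":0,"turn":8}]'|head -2; python3 -m crank '[{"tx":0,"ty":0,"tz":40,"turn":0},{"tx":0,"ty":0,"tz":90,"turn":0},{"tx":0,"ty":0,"tz":140,"turn":0},{"tx":0,"ty":0,"tz":170,"turn":0},{"tx":0,"ty":0,"tz":180,"turn":0}]'|head -4; python3 -m crank '[{"tx":0,"ty":0,"tz":0,"turn":0},{"tx":0,"ty":0,"tz":0,"turn":0},{"tx":0,"ty":0,"tz":0,"turn":0},{"tx":0,"ty":0,"tz":0,"turn":0},{"tx":0,"ty":0,"tz":0,"turn":0}]' 5 20|head -2;  python3 -m crank '[{"tx":0,"ty":0,"tz":0,"turn":0},{"tx":0,"ty":0,"tz":0,"turn":0},{"tx":0,"ty":0,"tz":0,"turn":0},{"tx":0,"ty":0,"tz":0,"turn":0}]'; python3 -c "
from m import *
tops('scene',.18,.189,50);tops('side',.18,.189,50)" | grep 'xy 5[45]'
```

```text
time: 70.3
position: [0.556, -0.1321, 0.2966]
time: 70.92
position: [0.5563, -0.1293, 0.2969]
time: 71.55
position: [0.555, -0.1291, 0.1151]
tool_rot: [-2.216, -2.222, 0.002]
ft_force: [0.7, 0.2, -0.1]
time: 72.18
position: [0.5565, -0.1295, 0.1174]
time: 72.68
position: [0.5562, -0.1294, 0.1172]
tool_rot: [-2.221, -2.221, 0.001]
ft_force: [-1.3, 0.0, 2.4]
grip_width: 0.185
grip_force: 20.0
scene [603. 206.] xy 551.1 667.0 size 55 28 long ang 47.5 z 0.1853 hsv [98. 36. 83.] 53
scene [583. 209.] xy 555.3 609.1 size 55 30 long ang 51.6 z 0.184 hsv [98. 36. 81.] 69
scene [362. 242.] xy 557.0 0.6 size 82 62 long ang -0.1 z 0.1838 hsv [ 98.  39. 171.] 417
side [455. 118.] xy 546.1 -720.7 size 165 27 long ang 85.1 z 0.1845 hsv [ 99.   47.  142.5] 130
side [302. 185.] xy 556.0 -126.3 size 181 76 long ang 1.5 z 0.1844 hsv [110.  23.  63.] 333
side [260. 201.] xy 554.8 1.5 size 85 64 long ang 0.7 z 0.184 hsv [ 99.  44. 190.] 393
```

Covered and gripped. I'll push again, checking the cover midway.

```bash
python3 -m crank '[{"tx":2,"ty":0,"tz":0,"turn":0},{"tx":5,"ty":0,"tz":0,"turn":0},{"tx":10,"ty":0,"tz":0,"turn":0},{"tx":17,"ty":0,"tz":0,"turn":0},{"tx":25,"ty":0,"tz":0,"turn":0}]'|head -2; python3 -m crank '[{"tx":8,"ty":0,"tz":0,"turn":0},{"tx":16,"ty":0,"tz":0,"turn":0},{"tx":24,"ty":0,"tz":0,"turn":0},{"tx":32,"ty":0,"tz":0,"turn":0},{"tx":40,"ty":0,"tz":0,"turn":0}]' | head -2; python3 -m crank '[{"tx":8,"ty":0,"tz":0,"turn":0},{"tx":16,"ty":0,"tz":0,"turn":0},{"tx":24,"ty":0,"tz":0,"turn":0},{"tx":32,"ty":0,"tz":0,"turn":0},{"tx":40,"ty":0,"tz":0,"turn":0}]' | head -4;python3 -m crank '[{"tx":8,"ty":0,"tz":0,"turn":0},{"tx":16,"ty":0,"tz":0,"turn":0},{"tx":24,"ty":0,"tz":0,"turn":0},{"tx":32,"ty":0,"tz":0,"turn":0},{"tx":40,"ty":0,"tz":0,"turn":0}]' | head -4; python3 -c "
from m import *
tops('scene',.18,.189,50);tops('side',.18,.189,50)" | grep 'xy 5[45]'; python3 -m crank '[{"tx":7,"ty":0,"tz":0,"turn":0},{"tx":15,"ty":0,"tz":0,"turn":0},{"tx":23,"ty":0,"tz":0,"turn":0},{"tx":31,"ty":0,"tz":0,"turn":0},{"tx":38,"ty":0,"tz":0,"turn":0}]' | head -4;  python3 -m crank '[{"tx":6,"ty":0,"tz":0,"turn":0},{"tx":12,"ty":0,"tz":0,"turn":0},{"tx":17,"ty":0,"tz":0,"turn":0},{"tx":21,"ty":0,"tz":0,"turn":0},{"tx":24,"ty":0,"tz":0,"turn":0}]' | head -4; python3 -m crank '[{"tx":2,"ty":0,"tz":0,"turn":0},{"tx":3,"ty":0,"tz":0,"turn":0},{"tx":3,"ty":0,"tz":0,"turn":0},{"tx":3,"ty":0,"tz":0,"turn":0}]' | head -4; python3 -c "
from m import *
tops('scene',.18,.189,50);tops('side',.18,.189,50)" | grep 'xy 5[45]'
```

```text
time: 73.4
position: [0.5562, -0.1035, 0.1172]
time: 74.03
position: [0.5561, -0.0637, 0.1172]
time: 74.65
position: [0.556, -0.0236, 0.1171]
tool_rot: [-2.221, -2.221, 0.001]
ft_force: [-4.1, -1.0, 5.8]
time: 75.28
position: [0.556, 0.0166, 0.1171]
tool_rot: [-2.221, -2.221, 0.001]
ft_force: [-4.5, -1.2, 5.7]
scene [623. 203.] xy 555.7 730.3 size 43 16 long ang 67.7 z 0.1846 hsv [98. 36. 84.] 52
scene [583. 209.] xy 559.4 607.9 size 54 25 long ang 57.3 z 0.1848 hsv [98. 36. 83.] 63
scene [417. 234.] xy 557.8 145.9 size 81 63 long ang 0.3 z 0.1838 hsv [ 98.  38. 171.] 378
side [433. 126.] xy 549.9 -620.7 size 103 49 long ang 59.4 z 0.1848 hsv [ 99.  47. 142.] 111
side [251. 207.] xy 553.9 23.6 size 181 76 long ang 3.6 z 0.1845 hsv [111.  22.  63.] 367
side [202. 226.] xy 554.0 149.5 size 83 63 long ang 0.8 z 0.1839 hsv [ 99.  44. 193.] 489
time: 76.0
position: [0.556, 0.054, 0.1172]
tool_rot: [-2.221, -2.221, 0.001]
ft_force: [-5.0, -1.3, 5.6]
time: 76.62
position: [0.5559, 0.0762, 0.1172]
tool_rot: [2.223, 2.219, -0.004]
ft_force: [-5.4, -1.5, 6.1]
time: 77.12
position: [0.5559, 0.0808, 0.1171]
tool_rot: [-2.221, -2.221, 0.001]
ft_force: [-5.0, -0.9, 5.8]
scene [622. 202.] xy 551.9 727.9 size 49 18 long ang 60.9 z 0.1846 hsv [98. 36. 85.] 54
scene [582. 209.] xy 556.3 609.1 size 55 29 long ang 53.1 z 0.1844 hsv [98. 36. 82.] 70
scene [604. 206.] xy 559.0 671.8 size 48 19 long ang 68.9 z 0.1846 hsv [98. 36. 84.] 50
scene [441. 231.] xy 556.5 209.9 size 81 65 long ang -0.9 z 0.1842 hsv [ 98.  37. 172.] 353
side [442. 122.] xy 549.7 -674.8 size 199 46 long ang 78.2 z 0.1851 hsv [ 99.  47. 146.] 157
side [228. 218.] xy 552.6 85.0 size 178 74 long ang 2.9 z 0.1845 hsv [109.  22.  63.] 373
side [175. 238.] xy 552.3 211.3 size 82 63 long ang -0.6 z 0.1838 hsv [ 99.  44. 195.] 541
```

```bash
python3 -m crank '[{"tx":0,"ty":0,"tz":0,"turn":0},{"tx":0,"ty":0,"tz":0,"turn":0},{"tx":0,"ty":0,"tz":0,"turn":0},{"tx":0,"ty":0,"tz":0,"turn":0},{"tx":0,"ty":0,"tz":0,"turn":0}]' 70 10 |tail -2; python3 -c "
from m import *
tops('scene',.18,.189,150);tops('side',.18,.189,350)" | grep 'xy 55'; python3 -m crank '[{"tx":-5,"ty":0,"tz":-30,"turn":0},{"tx":-10,"ty":0,"tz":-80,"turn":0},{"tx":-10,"ty":0,"tz":-130,"turn":0},{"tx":-10,"ty":0,"tz":-184,"turn":0},{"tx":-10,"ty":0,"tz":-184,"turn":0}]'|head -2; python3 -c "
from m import *
tops('scene',.18,.189,150);tops('side',.18,.189,350)" | grep 'xy 55'; python3 -m crank '[{"tx":-50,"ty":0,"tz":0,"turn":0},{"tx":-70,"ty":0,"tz":0,"turn":0},{"tx":-70,"ty":0,"tz":0,"turn":0},{"tx":-70,"ty":0,"tz":0,"turn":0},{"tx":-70,"ty":0,"tz":0,"turn":0}]'|head -2; python3 br.py|grep -E 'bracket|deck';  python3 -c "
from m import *
tops('wrist',.126,.132,200);tops('wrist',.18,.188,400)
a=snap('side')[0][120:420,60:460,::-1]; cv2.imwrite('pics/s8.png',cv2.resize(a,None,fx=2,fy=2))"
```

```text
grip_width: 0.667
grip_force: 0.0
scene [441. 231.] xy 556.2 210.8 size 81 65 long ang 1.0 z 0.1837 hsv [ 98.  36. 172.] 359
side [227. 218.] xy 553.7 83.2 size 176 74 long ang 1.3 z 0.1846 hsv [110.  22.  67.] 350
side [175. 238.] xy 553.7 211.5 size 82 63 long ang -0.5 z 0.1837 hsv [ 99.  44. 195.] 541
time: 78.58
position: [0.5585, 0.0717, 0.3056]
scene [441. 231.] xy 557.7 210.2 size 81 64 long ang -1.1 z 0.1839 hsv [ 98.  37. 172.] 352
side [176. 238.] xy 552.1 211.4 size 82 64 long ang 0.5 z 0.1839 hsv [ 99.  44. 196.] 542
time: 79.3
position: [0.5561, 0.0025, 0.3009]
wrist bracket 122 [ 0.6076 -0.0039  0.0151] [0.6136 0.0103 0.047 ]
wrist bracket 163 [0.6073 0.2041 0.0177] [0.6131 0.2171 0.047 ]
wrist deck y [0.0576 0.1852] x [0.5089 0.6039]
scene bracket 58 [ 0.6016 -0.005   0.0134] [0.6159 0.0098 0.0474]
scene bracket 59 [0.6029 0.2053 0.0124] [0.6157 0.2195 0.0482]
scene deck y [0.0575 0.2884] x [0.5083 0.6088]
side bracket 87 [ 0.6046 -0.0048  0.0156] [0.6142 0.0119 0.0462]
side deck y [0.0585 0.2889] x [0.5051 0.6016]
wrist [317.   2.] xy 555.9 184.3 size 71 2 long ang -0.1 z 0.1303 hsv [99. 35. 94.] 260
wrist [317. 126.] xy 556.1 87.5 size 39 16 long ang -89.7 z 0.1287 hsv [120.   9. 220.] 835
```

View pics/s8.png

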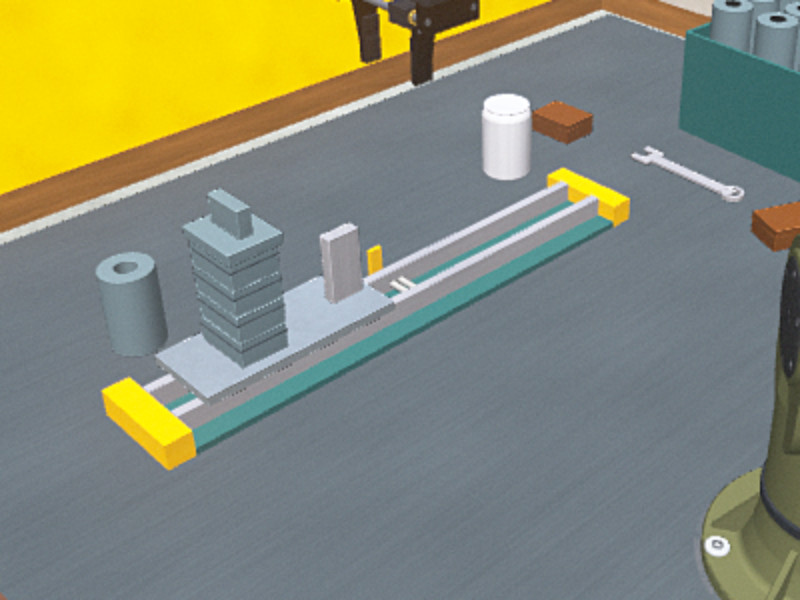

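The covered column at picture (235,280) is square. The carriage moved 210 mm between stops, so it is in the furnace stop, and the robot is clear. I'm handing the job in.

```bash
python3 -c "
from bench import ctrl
print(ctrl.close_job())"
```

```text
the job is handed in; nothing more can be done
None
```

The job is handed in: the carriage is in the furnace stop with all four cases in a square, covered column and the gripper clear; the cover came off once, around the end of the first push (cause not seen), so I took the carriage back to the loading stop, covered it again and repeated the push.

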